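# Crisscross tightening of a soil respiration chamber lid

## Task

The lid of the soil respiration chamber lies loose on its gasket: tighten its four orange T-bar knobs clockwise in crisscross order, always going to the diagonally opposite knob next. First bring all four evenly just snug (about 0.5 newton metre; they run freely at 0.42), then go round crisscross again and finish each at about 0.65 newton metre, so that the lid seats flat with even pressure and none is overtightened. Don't press or bump the lid, and leave the things around the chamber where they are.

Things in the scene. Friction and masses are not known exactly. Their poses are not given: they have to be found in the camera images.
- chamber: Soil respiration chamber: a squat clear box with grey base and grey top flange, 170 x 170 mm and 90 mm high, standing fast. Origin at the centre of its underside, z up; its front, with two brass hose barbs, looks to its own -x. Its four knobs stand 62 mm from its middle along both x and y: A at (-x,+y), B at (-x,-y), C at (+x,-y), D at (+x,+y), so A is diagonally opposite C, and B opposite D.
- lid: Clear acrylic lid, 170 x 170 x 10 mm, loose on a black rubber gasket on the chamber's top flange. Origin at the centre of its underside, 95 mm above the table; axes as the chamber's. A brass gas port (22 mm wide, 16 mm high) stands at the middle of its top. It sinks less than 1 mm when tightened.
- knob_a: Orange T-bar knob A on a stud. Grip bar 50 mm long (its x axis), 14 mm thick (y), 26 mm high. Origin: middle of the bar, on the upright turning axis, 33 to 34 mm above the lid's top. Under the bar a 14 mm thick neck, and a 30 mm wide foot 5 mm high over a 34 mm black rubber washer worn to its own unknown height, 1 to 4 mm. Clockwise from above tightens; it sinks 4.8 mm per radian.
- knob_b: Knob B, same kind, size and axes as knob A. Self-locking quick-lead thread (30 mm per turn) with a locking insert: while slack it turns at 0.42 N m, and it stays where it is left. Each knob starts slack by its own unknown 0 to 0.85 rad. Once its foot bears on the washer the torque rises, first by 0.3, later by 0.45 N m per radian, in step with its pressure on the lid.
- knob_c: Knob C, same kind, size and axes as knob A. Torques: 0.42 N m free, about 0.5 snug, 0.65 finished, over 0.85 overtightened. The bar is rubber-bushed on its foot: it gives 0.2 rad per N m before the foot turns and springs back as much when let go; held still after a short slow turn (0.06 rad), it still shows nearly the turning torque, after a big quick one some 0.1 less.
- knob_d: Knob D, same kind, size and axes as knob A. Tightening any knob eases each of its two neighbours by about a seventh of its own rise (gasket and lid give). Pressing down on a knob by 10 N makes it turn 0.05 N m easier.
- mark_a (a point): White dot on top of one end of knob A's bar, 20 mm from the turning axis along the bar (the knob's +x): shows how far the knob has been turned.
- mark_b (a point): White dot on top of one end of knob B's bar, 20 mm from the turning axis along the bar (the knob's +x): shows how far the knob has been turned.
- mark_c (a point): White dot on top of one end of knob C's bar, 20 mm from the turning axis along the bar (the knob's +x): shows how far the knob has been turned.
- mark_d (a point): White dot on top of one end of knob D's bar, 20 mm from the turning axis along the bar (the knob's +x): shows how far the knob has been turned.
- tea_bottle: Bottle of tea, 64 mm wide, 200 mm high, loose. Origin at the centre of its foot.
- soil_tray: Open clear plastic tray with dark soil, 105 x 165 mm, 40 mm high, loose. Origin at the centre of its underside.
- loupe: Hand magnifier lying flat: 60 mm round black rim, 12 mm high, and a 90 mm black handle along its -x. Origin at the centre of the lens, underneath. Loose.
- specimen_jar: Small clear jar with red cap, 52 mm wide, 65 mm high, loose. Origin at the centre of its foot.
Not all that is in view belongs to the job. There is more than one size of the chamber; the job needs the smaller.

How it is judged:
By the outcome, as a careful person would: the job done as asked, in the order asked, and still so for the second after the job is handed in, with the robot touching nothing.
It also fails if it takes over 72 s, if anything falls off the work surface, if the arm or the gripper's body presses on something with over 40 N, if the wrist force passes 120 N, or if a joint passes its speed limit or range.

## Robot

A 6-joint arm with a two-finger parallel gripper is mounted at the origin on the work surface. World frame = base frame: x ahead of the robot, y to its left, z up, the work surface at z = 0. Lengths are in m, angles in rad, forces in N, time in s.
With the tool pointing down it reaches from about 0.35 to 0.975 m from the base axis. Payload 4.9 kg.
Tool frame: the origin (TCP) lies at the very end of the fingers, on their centre line; the grasp point (between the pads) lies 19 mm behind it (bot.grip_depth is the z of the grasp point in the tool frame, in m); z points along the fingers, y is the direction in which the jaws open and shut (so a half turn about z gives the same grasp; the last joint's range is limited). The gripper opens to 85 mm and grips with 20 to 120 N. Pads are 22 mm wide; open, the fingers measure 114 mm over their backs; the gripper's body (76 mm by 85 mm) begins 54 mm behind the grasp point. The pads swing forward as they close: fully open they stand 13 mm farther back than shut.
Start: joints at [-1.311, 0.053, 1.613, -0, 1.476, -0.119], TCP at [0.231, -0.581, 0.231] pointing down, gripper open.
Joint ranges: [-3.01, 3.01], [-1.01, 2.22], [0.06, 2.58], [-1.02, 4.17], [0.09, 2.62], [-3.14, 3.14]. Speed limits (rad/s): [2.57, 2.57, 3.14, 3.14, 3.14, 3.14].

## Interface

Orientations are given as a rotation vector (axis times angle).
In Python, from cell import readout, get_image, sign_off, trace, bot gives the robot as it stands. The module is installed in compiled form; this text tells all that it offers.
- The arm moves only by the tool play_rows, never from a script. Its argument "commands" is a list of rows, each a list of 7 numbers: the closure, from 0 (fully open) to 1 (shut), then the shift along the tool's x, y, z in m, then the turn, a rotation vector about the tool's x, y, z in rad. A call has exactly 8 rows; each row is the pose to reach, as a shift and turn from the pose measured when the call began, along the tool's axes at that moment; what a row does not reach only later rows make up. A row lasts 1/12 s, in which the tool goes at most 41.7 mm and 7.16 degrees, less where a joint would pass 70% of its speed; a pose out of reach is approached as far as the arm can. A call with a gripper value outside its range is refused whole. The fingers move at their own pace and stop on an object; the grip force is fixed at half the most. Time passes only in rows, so rows that repeat a pose let the fingers close, or fill a call up. It gives the time, the measured TCP pose, the force and the opening at its end, in the units of the state.
- readout.read_state(): the state, without advancing time (a new reading comes with each control period).
- get_image(name): name is "side" or "top"; returns a dict with "frame" (480x640x3 uint8, red, green, blue), "z_map" (480x640 float32, m along the optical axis (not along the pixel's ray), 0 where there is no reading), "camera_matrix" (3x3 intrinsics, pixels), "dist_coeffs" ([k1, k2, p1, p2, k3] as OpenCV has them; the pictures are not rectified), "view" (4x4, takes a point from world to camera coordinates). Camera axes: x right, y down, z forward; pixel columns grow to the right and rows downward; lengths in m; the calibration is good to about 2 mm. A picture is of the moment at which its call begins.
- sign_off(): hands the job in, once; it reports no verdict.
Trained networks look in a picture, given as the dict that the camera call returned (one of the last four; its "shot" number tells which), for a name from the list of things; names that differ only in an ending like _2 or _b are one class to them, and where a whole thing is asked for, a point or a joint stands for the part that bears it (a point fixed in the world has none). Each returns a list of dicts, best first, with "conf" (0 to 1); they miss things now and then, are a little off and sometimes report something else, mostly with a low value. They report only what shows in the picture. A call takes as long as a camera call. They do not tell look-alikes from the thing itself.
- trace(name, picture): "mask" (480x640 bool, what is visible of it) and "extent" ([centre column, centre row, width, height] in pixels, round what is visible of it).
The state is a dict: "t": time; "q": joint angles; "joint_velocities": joint speeds; "effort": joint torques, N m; "tcp_pos": TCP position; "eef_rot": TCP orientation; "contact_force": force on the tool from outside, world axes, zero at the start; "moment": the same for the moment, N m; "grip_width": finger opening in m.
Only numpy, scipy, OpenCV 4.12 (cv2) and the standard library are available. Lean on these libraries where they do the work, as an engineer would, in place of code of your own. Each camera call takes 0.05 s, during which the arm holds its last target.

## Working session

There is one attempt and no reset: what is moved stays moved. The work goes in short steps, Python scripts to look and compute and a tool call to move; the robot and the scene stay as the last step left them, time stands still between calls to the robot, and variables do not carry over. Pictures are saved under pics/ and viewed, and the job is handed in when it is done.

Besides the shell and the picture viewer there is one more tool, called after "Request:" as name(argument=value, ...), one argument or row to a line, values as JSON. play_rows: Moves the arm, as the interface text tells. Its arguments: {"type":"object","properties":{"commands":{"type":"array"}},"required":["commands"]}

```bash
mkdir -p pics; python3 - <<'E'
from cell import readout, get_image, trace, bot
import cv2, numpy as np
print(readout.read_state()); print([a for a in dir(bot) if a[0]!='_'])
for n in("side","top"):
    im=get_image(n); cv2.imwrite(f"pics/{n}0.png",im["frame"][:,:,::-1]); print(n,im["camera_matrix"],im["dist_coeffs"],im["view"])
    for o in("chamber","lid","knob_a","mark_a"):
        for r in trace(o,im): print(o,round(r["conf"],2),np.round(r["extent"],1))
E
```

```text
{'t': 0.0, 'q': array([-1.31100165e+00,  5.33658722e-02,  1.61430049e+00,  1.19986034e-05,
        1.47598144e+00, -1.18996001e-01]), 'joint_velocities': array([-2.79149711e-04,  9.01901273e-05, -9.01242070e-04, -1.18448801e-03,
       -2.05372119e-03,  8.26243850e-04]), 'effort': array([ 1.11934543e-03, -3.93682730e+01, -3.70177388e+01, -7.12612518e-05,
        6.93030597e-03,  5.95954432e-06]), 'tcp_pos': array([ 0.23096855, -0.58008918,  0.23005354]), 'eef_rot': array([-3.08340158e+00, -5.91064306e-01,  2.08227281e-04]), 'contact_force': array([ 0.11096212, -0.91947872,  0.62486097]), 'moment': array([ 0.02178742,  0.00078272, -0.0077723 ]), 'grip_width': 0.0848288904825499}
['Unreachable', 'grip_depth']
side [[470.94483228   0.         312.24359718]
 [  0.         470.94483228 243.58348565]
 [  0.           0.           1.        ]] [-0.04615904  0.          0.          0.          0.        ] [[-0.99987352 -0.01561332  0.0030273   0.51209471]
 [-0.01044954  0.50144514 -0.86512634  0.10815625]
 [ 0.01198947 -0.86504855 -0.50154487  1.04404676]
 [ 0.          0.          0.       
[... 1336 characters left out ...]
08.8  24.6  30.5]
knob_a 0.93 [485.7 421.2  24.8  38.9]
knob_a 0.76 [304.6 255.3  10.2  24.3]
knob_a 0.76 [318.3 201.2  14.6  25.2]
knob_a 0.73 [517.  347.6  30.3  33.3]
knob_a 0.66 [358.3 269.1   7.4  24.2]
knob_a 0.58 [407.6 384.   19.7  35.6]
knob_a 0.58 [319.  201.2   9.2  24.9]
knob_a 0.53 [372.6 215.   12.1  21.2]
mark_a 0.92 [412.2 384.8  18.5  35.4]
mark_a 0.86 [486.1 421.9  17.2  35.8]
mark_a 0.79 [442.5 309.3  12.   35.4]
mark_a 0.69 [372.8 212.3  14.7  24. ]
mark_a 0.69 [316.8 197.8   8.4  23.8]
mark_a 0.67 [518.5 344.6  24.3  37. ]
mark_a 0.6 [302.9 256.    8.9  27.7]
mark_a 0.57 [359.8 272.2  12.2  22.7]
mark_a 0.54 [361.4 270.7   8.3  22. ]
mark_a 0.28 [373.  213.6  13.4  20.4]
```

View pics/side0.png

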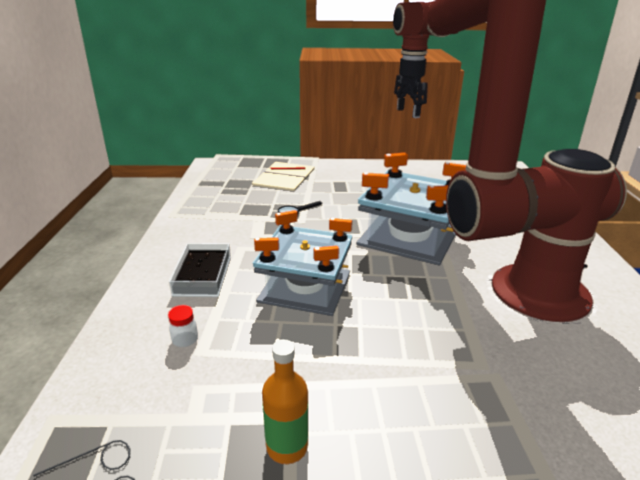

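View pics/top0.png

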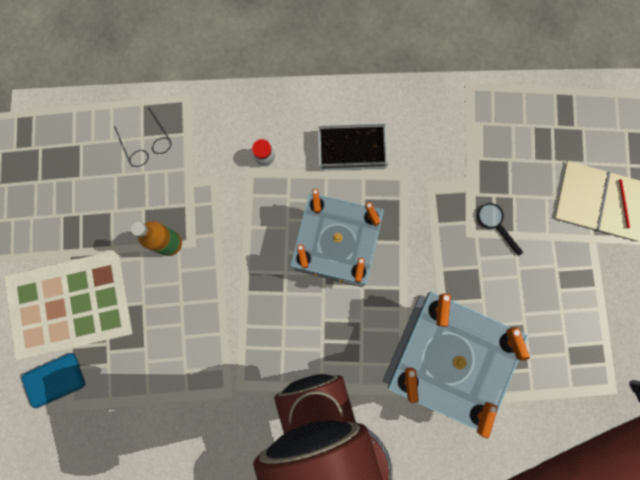

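```bash
cat > h.py <<'E'
import numpy as np, cv2
from cell import readout,get_image,trace,bot
def pix2w(im,u,v,z):
    K=im["camera_matrix"];V=im["view"]
    p=cv2.undistortPoints(np.array([[[u,v]]],float),K,im["dist_coeffs"])[0,0]
    R=V[:3,:3];t=V[:3,3];c=-R.T@t;d=R.T@np.array([p[0],p[1],1]);s=(z-c[2])/d[2];return c+s*d
def cloud(im,mask):
    v,u=np.nonzero(mask&(im["z_map"]>0));K=im["camera_matrix"];V=im["view"]
    p=cv2.undistortPoints(np.stack([u,v],-1).astype(float)[:,None],K,im["dist_coeffs"])[:,0]
    z=im["z_map"][v,u];P=np.c_[p*z[:,None],z];return (P-V[:3,3])@V[:3,:3],u,v
def w2pix(im,P):
    V=im["view"];r,_=cv2.Rodrigues(V[:3,:3]);return cv2.projectPoints(np.array(P,float).reshape(-1,1,3),r,V[:3,3],im["camera_matrix"],im["dist_coeffs"])[0][:,0]
def crop(im,x,y,w,h,s,fn):
    c=im["frame"][y:y+h,x:x+w,::-1];cv2.imwrite(fn,cv2.resize(c,None,fx=s,fy=s,interpolation=cv2.INTER_CUBIC))
def orange(im):
    h=cv2.cvtColor(im["frame"],cv2.COLOR_RGB2HSV);return (h[...,0]<18)&(h[...,1]>170)&(h[...,2]>90)
E
python3 - <<'E'
from h import *
im=get_image("top"); crop(im,280,170,120,120,5,"pics/t1.png")
m=orange(im);m[:170]=0;m[300:]=0;m[:,:280]=0;m[:,400:]=0
n,l,st,c=cv2.connectedComponentsWithStats(m.astype(np.uint8))
for i in range(1,n):
    if st[i,4]<20: continue
    P,u,v=cloud(im,l==i); t=P[P[:,2]>np.percentile(P[:,2],40)]
    print(st[i],"mean",P.mean(0).round(4),"zpct",np.percentile(P[:,2],[5,50,95]).round(4))
im=get_image("side"); crop(im,240,190,130,130,5,"pics/s1.png")
E
```

```text
[313 194   8  18 112] mean [0.5974 0.0405 0.1481] zpct [0.1161 0.1505 0.1538]
[367 206  12  19 109] mean [ 0.5677 -0.0796  0.1493] zpct [0.1464 0.1502 0.153 ]
[299 249   9  19 118] mean [0.4799 0.0714 0.1482] zpct [0.1161 0.1504 0.1531]
[355 263   9  18 116] mean [ 0.4479 -0.0457  0.1493] zpct [0.142  0.1502 0.1536]
```

View pics/t1.png

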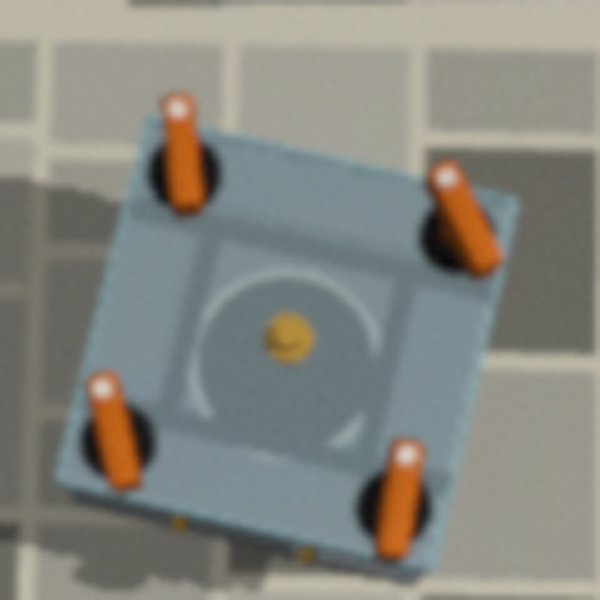

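View pics/s1.png

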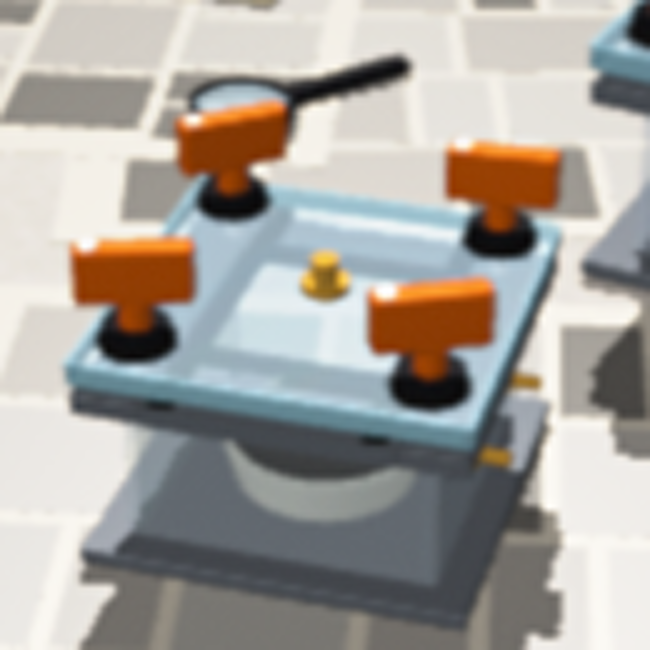

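```bash
cat > fit.py <<'E'
from h import *
from scipy.optimize import minimize
SX=np.array([[-1,1],[-1,-1],[1,-1],[1,1]])*0.062
def corners(c,th,zt,L=.05,W=.014,H=.026):
    a=np.array([np.cos(th),np.sin(th)]);b=np.array([-a[1],a[0]]);o=[]
    for s in(-1,1):
        for q in(-1,1):
            xy=c+a*s*L/2+b*q*W/2
            o+=[[*xy,zt],[*xy,zt-H]]
    return o
S=6
def render(im,box,knobs):
    x,y,w,h=box;m=np.zeros((h*S,w*S),np.uint8)
    for c,th,zt in knobs:
        p=w2pix(im,corners(c,th,zt));p=(p-[x,y]+.5)*S
        cv2.fillConvexPoly(m,cv2.convexHull(np.round(p).astype(np.int32)),1)
        n=[[c[0]+.007*np.cos(t),c[1]+.007*np.sin(t),z] for t in np.linspace(0,6.28,13) for z in(zt-.026,zt-.036)]
        p=(w2pix(im,n)-[x,y]+.5)*S
        cv2.fillConvexPoly(m,cv2.convexHull(np.round(p).astype(np.int32)),1)
    return cv2.resize(m.astype(np.float32),(w,h),interpolation=cv2.INTER_AREA)
def target(im,box):
    x,y,w,h=box;f=im["frame"][y:y+h,x:x+w].astype(float)
    m=orange(im)[y:y+h,x:x+w]
    white=(f.min(2)>175)&(cv2.dilate(m.astype(np.uint8),np.ones((3,3)))>0)
    return (m|white).astype(np.float32)
def fit(ims,boxes,p0,off2=True):
    T=[target(i,b) for i,b in zip(ims,boxes)]
    def knobs(p):
        c,s=np.cos(p[2]),np.sin(p[2]);R=np.array([[c,-s],[s,c]])
        return [(p[:2]+R@SX[k],p[3+k],p[7]) for k in range(4)]
    def cost(p):
        e=0
        for n,(i,b,t) in enumerate(zip(ims,boxes,T)):
            e+=((render(i,b,knobs(p))-t)**2).sum()
        return e
    sc=np.array([.003,.003,.03,.1,.1,.1,.1,.002]);best=None
    p=np.array(p0,float)
    for it in range(3):
        sim=np.vstack([p]+[p+np.eye(8)[k]*sc[k] for k in range(8)])
        r=minimize(cost,p,method="Nelder-Mead",options=dict(initial_simplex=sim,maxiter=500,xatol=1e-5,fatol=.01));p=r.x
    return p,r.fun,knobs(p),T
E
python3 - <<'E'
from fit import *
a=get_image("top");b=get_image("side")
ba=(280,170,120,120);bb=(240,190,130,130)
p0=[.523,-.003,-.25,.2,0.,.5,.1,.152]
for nm,i,bx in(("both",[a,b],[ba,bb]),("top",[a],[ba]),("side",[b],[bb])):
    p,f,k,T=fit(i,bx,p0);print(nm,np.round(p,4),round(f,1),[t.sum() for t in T]);
    for q in k: print(np.round(q[0],4))
# dots
for im,bx,nm in((a,ba,"t"),(b,bb,"s")):
    fr=im["frame"].copy()
    for q in k: pass
E
```

```text
both [ 0.5295 -0.0027 -0.2607  0.2464 -0.0746  0.4738  0.108   0.1513] 624.5 [np.float32(453.0), np.float32(1122.0)]
[0.4856 0.0732]
[ 0.4537 -0.0466]
[ 0.5735 -0.0786]
[0.6054 0.0412]
top [ 0.5292 -0.0027 -0.2518  0.2468 -0.2236  0.4585  0.14    0.1516] 276.1 [np.float32(453.0)]
[0.4846 0.0728]
[ 0.4537 -0.0473]
[ 0.5738 -0.0782]
[0.6047 0.0419]
side [ 0.5297 -0.0065 -0.2603  0.1911 -0.0118  0.7744  0.1135  0.1502] 313.9 [np.float32(1122.0)]
[0.4857 0.0693]
[ 0.4538 -0.0505]
[ 0.5736 -0.0824]
[0.6056 0.0374]
```

```bash
python3 - <<'E'
from fit import *
a=get_image("top");b=get_image("side")
ba=(280,170,120,120);bb=(240,190,130,130)
out=[]
for im,bx in((a,ba),(b,bb)):
    T=target(im,bx)
    p=np.array([0.5295,-0.0027,-0.2607,0.2464,-0.0746,0.4738,0.108,0.1513])
    c,s=np.cos(p[2]),np.sin(p[2]);R=np.array([[c,-s],[s,c]])
    M=render(im,bx,[(p[:2]+R@SX[k],p[3+k],p[7]) for k in range(4)])
    x,y,w,h=bx
    v=np.dstack([T*255,T*0,M*255]).astype(np.uint8)
    out.append(cv2.resize(v,(380,380),interpolation=cv2.INTER_NEAREST))
    print(T.sum(),M.sum())
f=a["frame"];print(f[199:203,310:324].tolist())
cv2.imwrite("pics/ov1.png",np.hstack(out))
E
```

```text
455.0 751.44446
1121.0 1514.5833
[[[107, 121, 127], [82, 91, 94], [80, 65, 61], [120, 63, 29], [161, 81, 19], [183, 92, 24], [189, 96, 23], [191, 96, 23], [185, 93, 22], [147, 77, 32], [83, 56, 49], [64, 69, 74], [85, 96, 100], [105, 121, 124]], [[88, 100, 104], [58, 63, 64], [63, 42, 31], [115, 59, 20], [160, 80, 20], [182, 91, 20], [188, 95, 22], [192, 97, 24], [186, 95, 26], [147, 74, 24], [79, 44, 28], [40, 42, 41], [60, 68, 70], [92, 104, 108]], [[66, 75, 79], [38, 40, 40], [55, 32, 18], [109, 54, 13], [157, 79, 17], [180, 91, 19], [189, 97, 24], [191, 98, 23], [187, 96, 27], [149, 76, 28], [80, 43, 25], [30, 25, 27], [42, 46, 48], [74, 84, 87]], [[51, 57, 60], [25, 24, 23], [51, 28, 17], [107, 54, 18], [157, 79, 19], [182, 92, 24], [189, 96, 25], [193, 99, 28], [187, 96, 27], [150, 75, 21], [85, 47, 24], [33, 25, 21], [33, 33, 36], [62, 70, 73]]]
```

View pics/ov1.png

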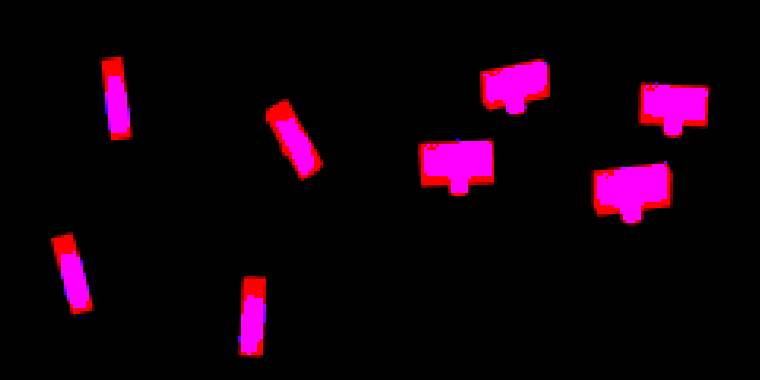

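```bash
cat >> fit.py <<'E'
def target(im,box):
    x,y,w,h=box;f=im["frame"].astype(float);d=f[...,0]-f[...,2]
    hsv=cv2.cvtColor(im["frame"],cv2.COLOR_RGB2HSV)
    m=((d>60)&(hsv[...,0]<18))
    m=m[y:y+h,x:x+w].astype(np.uint8)
    n,l,st,_=cv2.connectedComponentsWithStats(m)
    k=np.zeros_like(m)
    for i in range(1,n):
        if st[i,4]>60:k[l==i]=1
    g=f[y:y+h,x:x+w]
    white=((g.min(2)>150)&(cv2.dilate(k,np.ones((7,7)))>0)).astype(np.uint8)
    return cv2.morphologyEx(k|white,cv2.MORPH_CLOSE,np.ones((3,3))).astype(np.float32)
E
cat > runfit.py <<'E'
import sys
from fit import *
a=get_image("top");b=get_image("side")
ba=(280,170,120,120);bb=(240,190,130,130)
p0=[.5285,-.0027,-.256,.246,-.1,.47,.11,.1513]
for nm,i,bx in(("both",[a,b],[ba,bb]),("top",[a],[ba]),("side",[b],[bb])):
    p,f,k,T=fit(i,bx,p0);print(nm,np.round(p,4),round(f,1),[t.sum() for t in T]);
    for q in k: print(np.round(q[0],4))
    out=[]
    for im,bb_,t in zip(i,bx,T):
        M=render(im,bb_,k);out.append(cv2.resize(np.dstack([t*255,t*0,M*255]).astype(np.uint8),(380,380),interpolation=cv2.INTER_NEAREST))
    cv2.imwrite(f"pics/ov_{sys.argv[1]}_{nm}.png",np.hstack(out))
E
python3 runfit.py 2
```

```text
both [ 0.5298 -0.0029 -0.2618  0.2223 -0.1705  0.4269  0.0727  0.1556] 700.4 [np.float32(645.0), np.float32(2139.0)]
[0.486  0.0731]
[ 0.4539 -0.0467]
[ 0.5737 -0.0788]
[0.6058 0.041 ]
top [ 0.5298 -0.0029 -0.2612  0.2239 -0.1961  0.4084  0.0718  0.1542] 114.8 [np.float32(645.0)]
[0.4859 0.073 ]
[ 0.4539 -0.0468]
[ 0.5737 -0.0788]
[0.6057 0.041 ]
side [ 0.5305 -0.0037 -0.2725  0.251  -0.2224  0.398   0.37    0.1552] 580.9 [np.float32(2139.0)]
[0.4875 0.0727]
[ 0.4541 -0.0467]
[ 0.5736 -0.0801]
[0.6069 0.0394]
```

View pics/ov_2_both.png

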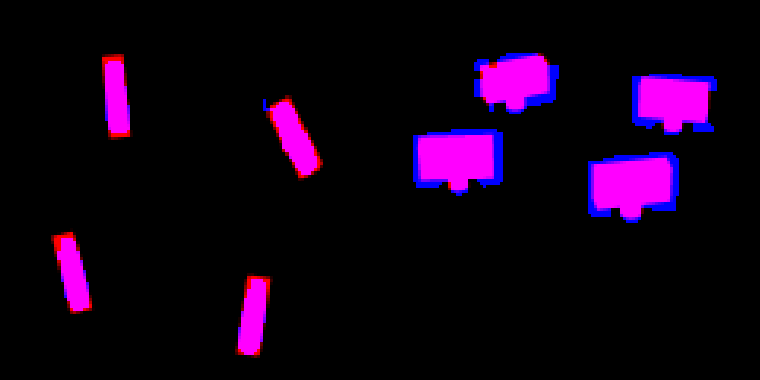

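```bash
sed -i 's/    white=((g.min(2)>150)/    white=((g.min(2)>150)\&(im["view"][2,2]<-.9)/; s/ba=(280,170,120,120);bb=(240,190,130,130)/ba=(280,170,120,120);bb=(240,190,130,130)/' fit.py
python3 runfit.py 3
python3 - <<'E'
from fit import *
a=get_image("top")
f=a["frame"].astype(float);T=target(a,(280,170,120,120))
K=dict(A=(.486,.073),B=(.454,-.047),C=(.574,-.079),D=(.606,.041))
# dot centroid near bar end
for n,(x,y) in K.items():
    th0=dict(A=.22,B=-.2,C=.41,D=.07)[n]
    q=w2pix(a,[[x+.02*np.cos(th0),y+.02*np.sin(th0),.152]])[0]
    u0,v0=np.round(q).astype(int);w=np.clip(f[v0-4:v0+5,u0-4:u0+5,2]-60,0,None)
    # only orange-white: whiteness within target
    vv,uu=np.mgrid[v0-4:v0+5,u0-4:u0+5]
    print(n,q.round(1));print(f[v0-4:v0+5,u0-4:u0+5,2].astype(int))
E
```

```text
both [ 0.5296 -0.0031 -0.2624  0.2401 -0.1426  0.5011  0.0894  0.1527] 293.8 [np.float32(644.0), np.float32(1317.0)]
[0.4858 0.0728]
[ 0.4536 -0.0469]
[ 0.5734 -0.0791]
[0.6055 0.0407]
top [ 0.5301 -0.0028 -0.261   0.203  -0.1803  0.4028  0.0761  0.1544] 113.1 [np.float32(644.0)]
[0.4862 0.0731]
[ 0.4542 -0.0467]
[ 0.574  -0.0787]
[0.606  0.0411]
side [ 0.5296 -0.0046 -0.2631  0.3916 -0.0929  0.6338  0.1051  0.1522] 154.1 [np.float32(1317.0)]
[0.4858 0.0714]
[ 0.4536 -0.0483]
[ 0.5733 -0.0806]
[0.6056 0.0392]
A [299.7 245.7]
[[123 143 150 147 146 147 147 146 147]
 [130 145 144 139 139 138 138 142 146]
 [135 137 123 112 107 104 111 128 144]
 [128 115  97 103 113  98  85 111 137]
 [120 101 111 148 161 142 101  96 124]
 [125 105 131 173 188 168 123  87 114]
 [134 107 119 161 177 158 112  73 105]
 [137 105  88 110 125 113  75  54  86]
 [132 104  66  56  61  52  39  35  62]]
B [361.3 259.2]
[[143 148 149 148 151 148 149 149 148]
 [145 143 140 143 142 143 144 149 148]
 [140 128 114 112 118 124 132 142 147]
 [131 105  84  98 110 103 105 126 143]
 [120  87  98 137 154 136 104 107 134]
 [111 
[... 186 characters left out ...]
02 101 101 101 102]
 [119  98  91  87  84  87  91  93  94]
 [117  94  83  80  77  76  82  90  91]
 [109  78  81 101 113 100  78  82  90]
 [ 98  73 109 149 161 139  97  78  87]
 [ 84  72 126 171 180 158 107  72  79]
 [ 72  56 108 150 158 135  92  58  73]
 [ 73  41  65  98 107  88  57  40  70]
 [ 95  47  29  44  51  44  32  32  60]]
D [315.1 189.7]
[[147 147 148 145 147 146 146 146 148]
 [146 146 144 142 138 139 142 144 147]
 [144 138 127 118 116 116 120 134 144]
 [136 117 104 107 112 101  95 116 140]
 [128 102 107 140 154 133  98 102 132]
 [130 104 118 162 183 161 114  98 127]
 [139 113 112 153 174 156 110  89 121]
 [143 116  87 110 126 112  80  79 116]
 [138 109  62  54  61  53  46  73 117]]
```

View pics/ov_3_both.png

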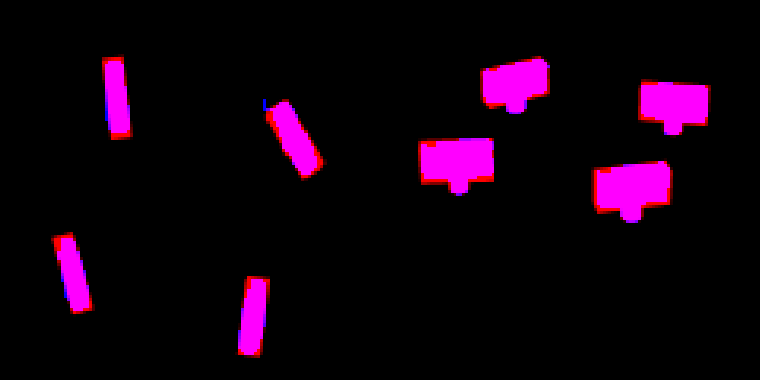

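```bash
cat > go.py <<'E'
import sys
from h import *
from scipy.spatial.transform import Rotation as R
def cur():
    s=readout.read_state();r=R.from_rotvec(s["eef_rot"]).as_matrix();return s,r
def rel(xyz,psi):
    s,r=cur();c,sn=np.cos(psi),np.sin(psi)
    T=np.array([[c,sn,0],[sn,-c,0],[0,0,-1.]])
    return r.T@(np.array(xyz)-s["tcp_pos"]),R.from_matrix(r.T@T).as_rotvec()
def show(tag=""):
    s,r=cur();psi=np.arctan2(r[1,0],r[0,0])
    F=s["contact_force"];print(tag,"t %.2f"%s["t"],"tcp",s["tcp_pos"].round(4),"psi %.4f"%psi,"tilt",r[:,2].round(4),"F",F.round(2),"Ft",(r.T@F).round(2),"M",s["moment"].round(3),"w %.4f"%s["grip_width"],"q6 %.2f"%s["q"][5])
if __name__=="__main__":
    show()
    if len(sys.argv)>1:
        d,rv=rel([float(x) for x in sys.argv[1:4]],float(sys.argv[4]))
        print("shift",d.round(4),"turn",rv.round(4))
E
python3 - <<'E'
from h import *
a=get_image("top");m=np.zeros((480,640),bool);m[290:440,385:530]=1
P,u,v=cloud(a,m);print(np.percentile(P[:,2],[50,90,99]))
E
python3 go.py 0.485 0.0724 0.24 3.357
```

```text
[0.12913526 0.14114886 0.19331908]
 t 1.10 tcp [ 0.2311 -0.5807  0.2313] psi 0.3788 tilt [-0.  0. -1.] F [ 0.02 -0.78  0.49] Ft [-0.27  0.73 -0.49] M [ 0.014  0.032 -0.002] w 0.0852 q6 -0.12
shift [ 0.4774 -0.5129 -0.0087] turn [-0.     -0.     -2.9782]
```

Request:
play_rows(
  commands=[
    [0.4,0.227,-0.244,-0.03,0,0,-1.0],
    [0.4,0.227,-0.244,-0.03,0,0,-1.0],
    [0.4,0.227,-0.244,-0.03,0,0,-1.0],
    [0.4,0.227,-0.244,-0.03,0,0,-1.0],
    [0.4,0.227,-0.244,-0.03,0,0,-1.0],
    [0.4,0.227,-0.244,-0.03,0,0,-1.0],
    [0.4,0.227,-0.244,-0.03,0,0,-1.0],
    [0.4,0.227,-0.244,-0.03,0,0,-1.0],
  ],
)

```text
t: 1.77
tcp_pos: [0.3516, -0.2694, 0.2615]
eef_rot: [2.418, 2.004, 0.0]
contact_force: [0.1, 0.2, -0.1]
grip_width: 0.0514
```

```bash
python3 go.py 0.485 0.0724 0.24 3.357
```

```text
t 1.77 tcp [ 0.3516 -0.2694  0.2615] psi 1.3843 tilt [ 7.e-04 -5.e-04 -1.e+00] F [ 0.14  0.16 -0.12] Ft [0.18 0.11 0.12] M [ 0.011 -0.009  0.025] w 0.0514 q6 -0.64
shift [0.3606 0.0677 0.0215] turn [ 1.0000e-04  1.0000e-03 -1.9727e+00]
```

Request:
play_rows(
  commands=[
    [0.4,0.33,0.062,0.01,0,0,-1.0],
    [0.4,0.33,0.062,0.01,0,0,-1.0],
    [0.4,0.33,0.062,0.01,0,0,-1.0],
    [0.4,0.33,0.062,0.01,0,0,-1.0],
    [0.4,0.33,0.062,0.01,0,0,-1.0],
    [0.4,0.33,0.062,0.01,0,0,-1.0],
    [0.4,0.33,0.062,0.01,0,0,-1.0],
    [0.4,0.33,0.062,0.01,0,0,-1.0],
  ],
)

```text
t: 2.43
tcp_pos: [0.4724, 0.0416, 0.252]
eef_rot: [1.159, 2.918, 0.0]
contact_force: [0.5, -0.6, 1.0]
grip_width: 0.0512
```

```bash
python3 go.py 0.485 0.0724 0.18 3.357
```

```text
t 2.43 tcp [0.4724 0.0416 0.252 ] psi 2.3854 tilt [ 2.1e-03 -8.0e-04 -1.0e+00] F [ 0.49 -0.64  1.  ] Ft [-0.79 -0.13 -1.  ] M [-0.01  -0.051 -0.041] w 0.0512 q6 -0.88
shift [0.0122 0.031  0.072 ] turn [-2.000e-04  2.300e-03 -9.716e-01]
```

Request:
play_rows(
  commands=[
    [0.5,0.0122,0.031,0.072,0,0.002,-0.97],
    [0.5,0.0122,0.031,0.072,0,0.002,-0.97],
    [0.5,0.0122,0.031,0.072,0,0.002,-0.97],
    [0.5,0.0122,0.031,0.072,0,0.002,-0.97],
    [0.5,0.0122,0.031,0.072,0,0.002,-0.97],
    [0.5,0.0122,0.031,0.072,0,0.002,-0.97],
    [0.5,0.0122,0.031,0.072,0,0.002,-0.97],
    [0.5,0.0122,0.031,0.072,0,0.002,-0.97],
  ],
)

```text
t: 3.1
tcp_pos: [0.485, 0.0725, 0.18]
eef_rot: [-0.344, 3.122, -0.001]
contact_force: [0.2, 0.1, 0.1]
grip_width: 0.0428
```

```bash
python3 - <<'E'
from h import *
im=get_image("side");crop(im,240,130,140,160,4,"pics/s2.png")
im=get_image("top");crop(im,240,170,160,130,4,"pics/t2.png")
E
python3 go.py 0.485 0.0724 0.124 3.357
```

```text
t 3.20 tcp [0.485  0.0725 0.1801] psi -2.9280 tilt [ 4.e-04 -3.e-04 -1.e+00] F [-0.01 -0.54 -0.07] Ft [ 0.13 -0.53  0.07] M [-0.003 -0.012  0.067] w 0.0429 q6 -1.79
shift [ 0.     -0.      0.0561] turn [-0.0003  0.0003 -0.0018]
```

View pics/s2.png

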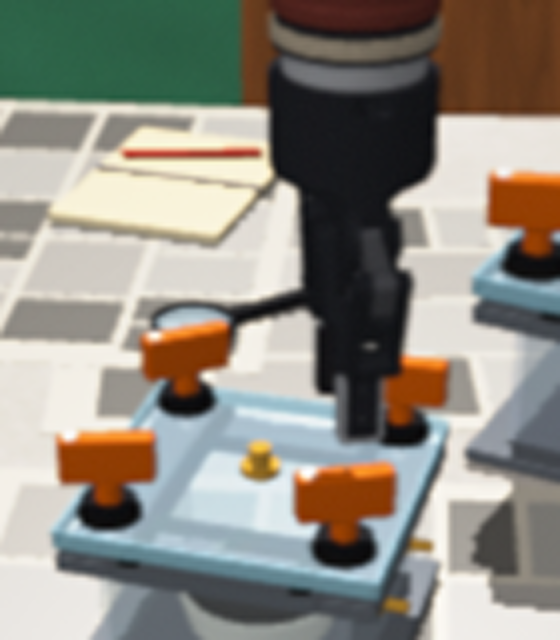

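View pics/t2.png

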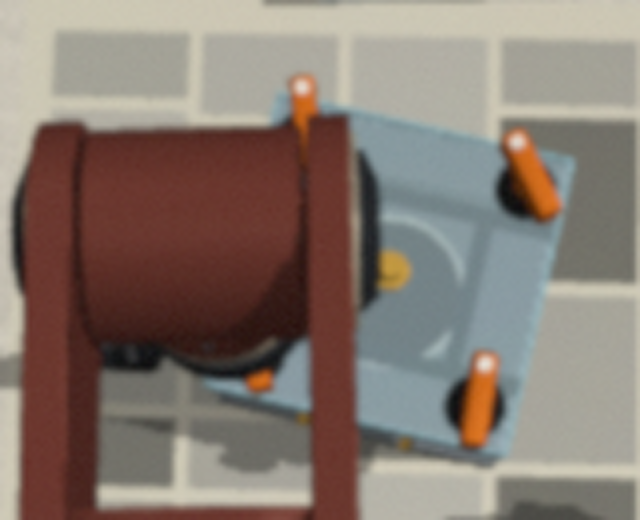

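Request:
play_rows(
  commands=[
    [0.5,0,0,0.03,0,0,0],
    [0.5,0,0,0.045,0,0,0],
    [0.5,0,0,0.056,0,0,0],
    [0.5,0,0,0.056,0,0,0],
    [0.7,0,0,0.056,0,0,0],
    [0.8,0,0,0.056,0,0,0],
    [0.9,0,0,0.056,0,0,0],
    [1.0,0,0,0.056,0,0,0],
  ],
)

```text
t: 3.87
tcp_pos: [0.4861, 0.0723, 0.1257]
eef_rot: [-0.334, 3.121, -0.001]
contact_force: [0.3, -0.4, 2.1]
grip_width: 0.0125
```

```bash
python3 go.py
```

```text
t 3.87 tcp [0.4861 0.0723 0.1257] psi -2.9285 tilt [ 3.1e-03 -5.0e-04 -1.0e+00] F [ 0.35 -0.4   2.06] Ft [-0.26 -0.47 -2.06] M [-0.077  0.059 -0.079] w 0.0125 q6 -1.79
```

Request:
play_rows(
  commands=[
    [1,0,0,0,0,0,0.03],
    [1,0,0,0,0,0,0.06],
    [1,0,0,0.0002,0,0,0.09],
    [1,0,0,0.0003,0,0,0.12],
    [1,0,0,0.0004,0,0,0.15],
    [1,0,0,0.0005,0,0,0.18],
    [1,0,0,0.0006,0,0,0.2],
    [1,0,0,0.0006,0,0,0.2],
  ],
)

```text
t: 4.53
tcp_pos: [0.4861, 0.0722, 0.1253]
eef_rot: [-0.021, 3.138, -0.002]
contact_force: [-0.9, -1.4, -0.2]
grip_width: 0.0131
```

```bash
python3 go.py
```

```text
t 4.53 tcp [0.4861 0.0722 0.1253] psi -3.1282 tilt [ 0.0033 -0.001  -1.    ] F [-0.89 -1.36 -0.16] Ft [ 0.9  -1.35  0.16] M [-0.144  0.068  0.411] w 0.0131 q6 -1.59
```

```bash
cat > rd.py <<'E'
import sys
from go import *
n=int(sys.argv[1]) if len(sys.argv)>1 else 1
M=[];E=[];F=[]
for i in range(n):
    if i: get_image("side")
    s,r=cur();M.append(s["moment"]);E.append(s["effort"]);F.append(s["contact_force"])
M=np.array(M);E=np.array(E);F=np.array(F)
psi=np.arctan2(r[1,0],r[0,0]);f=F.mean(0)
print("t %.2f"%s["t"],"tcp",s["tcp_pos"].round(4),"psi %.4f"%psi,"F",f.round(2),"Ft",(r.T@f).round(2),"w %.4f"%s["grip_width"],"q6 %.2f"%s["q"][5])
print("Mz",M[:,2].round(3),"mean %.3f"%M[:,2].mean(),"E6",E[:,5].round(4),"tilt",r[:,2].round(4))
E
python3 rd.py 4
```

```text
t 4.68 tcp [0.4861 0.0722 0.1253] psi -3.1277 F [-0.69 -1.47 -0.18] Ft [ 0.71 -1.46  0.18] w 0.0130 q6 -1.59
Mz [0.411 0.422 0.42  0.338] mean 0.398 E6 [0.5548 0.4556 0.4178 0.4087] tilt [ 3.2e-03 -9.0e-04 -1.0e+00]
```

Request:
play_rows(
  commands=[
    [1,0,0,0.0001,0,0,0.03],
    [1,0,0,0.0002,0,0,0.06],
    [1,0,0,0.0004,0,0,0.09],
    [1,0,0,0.0005,0,0,0.12],
    [1,0,0,0.0007,0,0,0.15],
    [1,0,0,0.0008,0,0,0.18],
    [1,0,0,0.0009,0,0,0.2],
    [1,0,0,0.001,0,0,0.2],
  ],
)

```text
t: 5.35
tcp_pos: [0.4861, 0.072, 0.1243]
eef_rot: [0.292, 3.125, -0.002]
contact_force: [-2.0, -1.8, -0.1]
grip_width: 0.0131
```

```bash
python3 rd.py 4
```

```text
t 5.50 tcp [0.4861 0.0721 0.1243] psi 2.9561 F [-1.15 -1.9  -0.22] Ft [ 0.78 -2.08  0.21] w 0.0131 q6 -1.39
Mz [0.364 0.404 0.389 0.415] mean 0.393 E6 [0.5566 0.4569 0.4185 0.4091] tilt [ 0.003  -0.0013 -1.    ]
```

Request:
play_rows(
  commands=[
    [1,0,0,0.0001,0,0,0.03],
    [1,0,0,0.0002,0,0,0.06],
    [1,0,0,0.0004,0,0,0.09],
    [1,0,0,0.0005,0,0,0.12],
    [1,0,0,0.0007,0,0,0.15],
    [1,0,0,0.0008,0,0,0.18],
    [1,0,0,0.0009,0,0,0.2],
    [1,0,0,0.001,0,0,0.2],
  ],
)

```text
t: 6.17
tcp_pos: [0.4861, 0.0719, 0.1236]
eef_rot: [0.601, 3.08, -0.002]
contact_force: [-2.3, -3.1, 2.1]
grip_width: 0.013
```

```bash
python3 rd.py 2
```

```text
t 6.22 tcp [0.4861 0.0719 0.1236] psi 2.7567 F [-2.48 -3.02  1.84] Ft [ 1.15 -3.73 -1.85] w 0.0128 q6 -1.19
Mz [0.424 0.476] mean 0.450 E6 [0.6025 0.5027] tilt [ 0.0029 -0.0017 -1.    ]
```

Request:
play_rows(
  commands=[
    [1,0,0,0.0001,0,0,0.03],
    [1,0,0,0.0002,0,0,0.06],
    [1,0,0,0.0003,0,0,0.09],
    [1,0,0,0.0003,0,0,0.11],
    [1,0,0,0.0003,0,0,0.11],
    [1,0,0,0.0003,0,0,0.11],
    [1,0,0,0.0003,0,0,0.11],
    [1,0,0,0.0003,0,0,0.11],
  ],
)

```text
t: 6.88
tcp_pos: [0.486, 0.0718, 0.1233]
eef_rot: [0.768, 3.043, -0.002]
contact_force: [-2.3, -2.4, 0.5]
grip_width: 0.0132
```

```bash
python3 rd.py 2
```

```text
t 6.93 tcp [0.486  0.0718 0.1233] psi 2.6471 F [-2.47 -2.67  0.89] Ft [ 0.9  -3.52 -0.89] w 0.0128 q6 -1.08
Mz [0.443 0.571] mean 0.507 E6 [0.4952 0.4963] tilt [ 0.0027 -0.0019 -1.    ]
```

```bash
python3 go.py .5736 -.080 .18 -2.7416
```

```text
t 6.93 tcp [0.486  0.0718 0.1233] psi 2.6471 tilt [ 0.0027 -0.0019 -1.    ] F [-2.66 -2.91  1.26] Ft [ 0.96 -3.82 -1.26] M [-0.483  0.394  0.571] w 0.0128 q6 -1.08
shift [-0.1493 -0.0921 -0.0562] turn [-0.0018  0.0028 -0.8945]
```

Request:
play_rows(
  commands=[
    [0.5,0,0,0,0,0,0],
    [0.5,0,0,0,0,0,0],
    [0.5,0,0,0,0,0,0],
    [0.5,0,0,-0.035,0,0,0],
    [0.5,0,0,-0.056,0,0,0],
    [0.5,-0.03,-0.019,-0.056,0,0,-0.12],
    [0.5,-0.065,-0.04,-0.056,0,0,-0.24],
    [0.5,-0.1,-0.061,-0.056,0,0,-0.36],
  ],
)

```text
t: 7.6
tcp_pos: [0.5462, -0.0297, 0.1809]
eef_rot: [0.199, 3.129, -0.001]
contact_force: [1.0, -0.7, 0.2]
grip_width: 0.0426
```

```bash
python3 go.py .5736 -.080 .175 -2.7416; python3 rd.py
```

```text
t 7.60 tcp [ 0.5462 -0.0297  0.1809] psi 3.0145 tilt [ 0.0059 -0.0013 -1.    ] F [ 1.   -0.69  0.22] Ft [-1.08 -0.55 -0.22] M [ 0.001 -0.022  0.017] w 0.0426 q6 -1.63
shift [-0.0335 -0.0465  0.0062] turn [-0.0022  0.0058 -0.5271]
t 7.60 tcp [ 0.5462 -0.0297  0.1809] psi 3.0145 F [ 1.   -0.69  0.22] Ft [-1.08 -0.55 -0.22] w 0.0426 q6 -1.63
Mz [0.017] mean 0.017 E6 [1.7764] tilt [ 0.0059 -0.0013 -1.    ]
```

Request:
play_rows(
  commands=[
    [0.5,-0.0335,-0.0465,0,-0.002,0.006,-0.12],
    [0.5,-0.0335,-0.0465,0,-0.002,0.006,-0.24],
    [0.5,-0.0335,-0.0465,0,-0.002,0.006,-0.36],
    [0.5,-0.0335,-0.0465,0,-0.002,0.006,-0.48],
    [0.5,-0.0335,-0.0465,0,-0.002,0.006,-0.527],
    [0.5,-0.0335,-0.0465,0.015,-0.002,0.006,-0.527],
    [0.5,-0.0335,-0.0465,0.035,-0.002,0.006,-0.527],
    [0.5,-0.0335,-0.0465,0.056,-0.002,0.006,-0.527],
  ],
)

```text
t: 8.27
tcp_pos: [0.5751, -0.0801, 0.1257]
eef_rot: [-0.622, 3.076, -0.001]
contact_force: [0.1, 0.4, 0.4]
grip_width: 0.0427
```

```bash
python3 go.py .5736 -.080 .125 -2.7416;  python3 - <<'E'
from h import *
im=get_image("side");crop(im,240,150,140,140,4,"pics/s3.png")
E
```

```text
t 8.27 tcp [ 0.5751 -0.0801  0.1257] psi -2.7424 tilt [ 3.3e-03 -1.0e-04 -1.0e+00] F [0.14 0.36 0.41] Ft [-0.27  0.28 -0.4 ] M [0.024 0.027 0.045] w 0.0427 q6 -2.24
shift [0.0013 0.0007 0.0007] turn [-0.0014  0.0029 -0.0008]
```

View pics/s3.png

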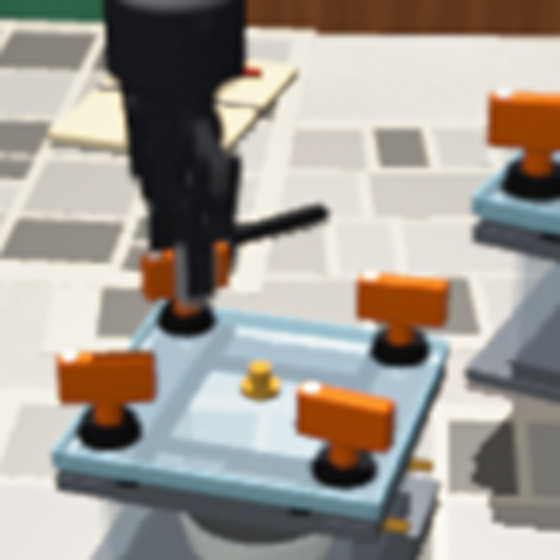

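Request:
play_rows(
  commands=[
    [0.8,0.001,0.0007,0.0007,0,0.002,0],
    [1,0.001,0.0007,0.0007,0,0.002,0],
    [1,0.001,0.0007,0.0007,0,0.002,0],
    [1,0.001,0.0007,0.0007,0,0.002,0],
    [1,0.001,0.0007,0.0007,0,0.002,0.03],
    [1,0.001,0.0007,0.0007,0,0.002,0.06],
    [1,0.001,0.0007,0.0007,0,0.002,0.08],
    [1,0.001,0.0007,0.0007,0,0.002,0.08],
  ],
)

```text
t: 8.98
tcp_pos: [0.5704, -0.0803, 0.1188]
eef_rot: [0.498, -3.094, 0.0]
contact_force: [2.3, -5.1, -7.8]
grip_width: 0.0129
```

```bash
python3 rd.py 2
```

```text
t 9.03 tcp [ 0.5704 -0.0803  0.1188] psi -2.8217 F [ 2.3  -5.04 -7.96] Ft [-0.65 -5.52  7.95] w 0.0132 q6 -2.16
Mz [0.385 0.37 ] mean 0.377 E6 [0.5208 0.4187] tilt [-0.0074 -0.0015 -1.    ]
```

```bash
python3 go.py .5736 -.080 .1245 -2.7416
```

```text
t 9.03 tcp [ 0.5704 -0.0803  0.1188] psi -2.8217 tilt [-0.0074 -0.0015 -1.    ] F [ 2.29 -5.   -8.15] Ft [-0.66 -5.48  8.14] M [-0.797 -0.25   0.37 ] w 0.0132 q6 -2.16
shift [-0.0031 -0.0007 -0.0057] turn [ 0.0012 -0.0075 -0.0801]
```

Request:
play_rows(
  commands=[
    [0.6,0,0,0,0,0,0],
    [0.6,0,0,0,0,0,0],
    [0.6,-0.0031,-0.0007,-0.0057,0.001,-0.0075,-0.08],
    [0.6,-0.0031,-0.0007,-0.0057,0.001,-0.0075,-0.08],
    [0.7,-0.0031,-0.0007,-0.0057,0.001,-0.0075,-0.08],
    [1,-0.0031,-0.0007,-0.0057,0.001,-0.0075,-0.08],
    [1,-0.0031,-0.0007,-0.0057,0.001,-0.0075,-0.08],
    [1,-0.0031,-0.0007,-0.0057,0.001,-0.0075,-0.08],
  ],
)

```text
t: 9.7
tcp_pos: [0.5739, -0.0794, 0.1254]
eef_rot: [-0.623, 3.078, 0.002]
contact_force: [-1.6, 3.4, 5.5]
grip_width: 0.013
```

```bash
python3 rd.py
```

```text
t 9.70 tcp [ 0.5739 -0.0794  0.1254] psi -2.7420 F [-1.56  3.45  5.5 ] Ft [ 0.09  3.79 -5.49] w 0.0130 q6 -2.24
Mz [0.031] mean 0.031 E6 [0.07] tilt [ 6.0e-04  1.3e-03 -1.0e+00]
```

Request:
play_rows(
  commands=[
    [1,0,0.0003,-0.0003,0,0,0.03],
    [1,0,0.0003,-0.0002,0,0,0.06],
    [1,0,0.0003,-0.0001,0,0,0.09],
    [1,0,0.0003,0,0,0,0.12],
    [1,0,0.0003,0.0001,0,0,0.15],
    [1,0,0.0003,0.0002,0,0,0.18],
    [1,0,0.0003,0.0003,0,0,0.2],
    [1,0,0.0003,0.0003,0,0,0.2],
  ],
)

```text
t: 10.37
tcp_pos: [0.5739, -0.0795, 0.125]
eef_rot: [-0.313, 3.125, 0.0]
contact_force: [1.5, 0.4, -1.4]
grip_width: 0.0129
```

```bash
python3 rd.py
```

```text
t 10.37 tcp [ 0.5739 -0.0795  0.125 ] psi -2.9419 F [ 1.52  0.36 -1.44] Ft [-1.56  0.06  1.44] w 0.0129 q6 -2.04
Mz [0.454] mean 0.454 E6 [0.5491] tilt [ 1.e-03  2.e-04 -1.e+00]
```

Request:
play_rows(
  commands=[
    [1,0,0,0.0002,0,0,0.03],
    [1,0,0,0.0004,0,0,0.06],
    [1,0,0,0.0005,0,0,0.09],
    [1,0,0,0.0007,0,0,0.12],
    [1,0,0,0.0008,0,0,0.15],
    [1,0,0,0.0009,0,0,0.18],
    [1,0,0,0.001,0,0,0.2],
    [1,0,0,0.001,0,0,0.2],
  ],
)

```text
t: 11.03
tcp_pos: [0.5739, -0.0797, 0.1241]
eef_rot: [0.0, 3.141, -0.001]
contact_force: [0.1, -1.1, 2.4]
grip_width: 0.0132
```

```bash
python3 rd.py
```

```text
t 11.03 tcp [ 0.5739 -0.0797  0.1241] psi 3.1415 F [ 0.06 -1.11  2.37] Ft [-0.07 -1.11 -2.37] w 0.0132 q6 -1.84
Mz [0.432] mean 0.432 E6 [0.5733] tilt [ 1.e-03 -4.e-04 -1.e+00]
```

Request:
play_rows(
  commands=[
    [1,0,0,0.0001,0,0,0.03],
    [1,0,0,0.0002,0,0,0.06],
    [1,0,0,0.0003,0,0,0.09],
    [1,0,0,0.0003,0,0,0.12],
    [1,0,0,0.0003,0,0,0.12],
    [1,0,0,0.0003,0,0,0.12],
    [1,0,0,0.0003,0,0,0.12],
    [1,0,0,0.0003,0,0,0.12],
  ],
)

```text
t: 11.7
tcp_pos: [0.574, -0.0798, 0.1238]
eef_rot: [0.188, 3.135, -0.001]
contact_force: [-0.8, -0.9, 0.5]
grip_width: 0.0131
```

```bash
python3 rd.py 2
```

```text
t 11.75 tcp [ 0.574  -0.0798  0.1238] psi 3.0220 F [-0.71 -0.9   1.05] Ft [ 0.59 -0.98 -1.05] w 0.0129 q6 -1.72
Mz [0.505 0.505] mean 0.505 E6 [0.4616 0.4633] tilt [ 1.1e-03 -5.0e-04 -1.0e+00]
```

Request:
play_rows(
  commands=[
    [1,0,0,0.0001,0,0,0.03],
    [1,0,0,0.0002,0,0,0.06],
    [1,0,0,0.0003,0,0,0.09],
    [1,0,0,0.0004,0,0,0.11],
    [1,0,0,0.0004,0,0,0.11],
    [1,0,0,0.0004,0,0,0.11],
    [1,0,0,0.0004,0,0,0.11],
    [1,0,0,0.0004,0,0,0.11],
  ],
)

```text
t: 12.42
tcp_pos: [0.574, -0.0799, 0.1235]
eef_rot: [0.359, 3.12, -0.001]
contact_force: [0.1, -1.8, 2.0]
grip_width: 0.0129
```

```bash
python3 rd.py; python3 go.py .4545 -.0479 .18 2.9716
```

```text
t 12.42 tcp [ 0.574  -0.0799  0.1235] psi 2.9123 F [ 0.1  -1.8   1.98] Ft [-0.51 -1.74 -1.97] w 0.0129 q6 -1.61
Mz [0.502] mean 0.502 E6 [0.5034] tilt [ 1.1e-03 -8.0e-04 -1.0e+00]
 t 12.42 tcp [ 0.574  -0.0799  0.1235] psi 2.9123 tilt [ 1.1e-03 -8.0e-04 -1.0e+00] F [ 0.1  -1.8   1.98] Ft [-0.51 -1.74 -1.97] M [-0.264  0.094  0.502] w 0.0129 q6 -1.61
shift [ 0.1235  0.004  -0.0566] turn [-0.0006  0.0012 -0.0593]
```

Request:
play_rows(
  commands=[
    [0.5,0,0,0,0,0,0],
    [0.5,0,0,0,0,0,0],
    [0.5,0,0,0,0,0,0],
    [0.5,0,0,-0.035,0,0,0],
    [0.5,0,0,-0.055,0,0,0],
    [0.5,0.03,0.001,-0.055,0,0,-0.059],
    [0.5,0.07,0.002,-0.055,0,0,-0.059],
    [0.5,0.11,0.004,-0.055,0,0,-0.059],
  ],
)

```text
t: 13.08
tcp_pos: [0.4669, -0.0508, 0.1786]
eef_rot: [0.268, 3.129, -0.0]
contact_force: [-0.2, -0.2, 1.5]
grip_width: 0.0432
```

```bash
python3 go.py .4542 -.048 .1255 2.9716
```

```text
t 13.08 tcp [ 0.4669 -0.0508  0.1786] psi 2.9706 tilt [ 1.2e-03 -4.0e-04 -1.0e+00] F [-0.18 -0.22  1.54] Ft [ 0.14 -0.25 -1.54] M [ 0.012  0.048 -0.012] w 0.0432 q6 -1.67
shift [0.0131 0.0006 0.0531] turn [-0.0002  0.0013 -0.001 ]
```

Request:
play_rows(
  commands=[
    [0.5,0.013,0.0006,0,0,0.001,0],
    [0.5,0.013,0.0006,0.01,0,0.001,0],
    [0.5,0.013,0.0006,0.035,0,0.001,0],
    [0.5,0.013,0.0006,0.053,0,0.001,0],
    [0.6,0.013,0.0006,0.053,0,0.001,0],
    [0.8,0.013,0.0006,0.053,0,0.001,0],
    [1,0.013,0.0006,0.053,0,0.001,0],
    [1,0.013,0.0006,0.053,0,0.001,0],
  ],
)

```text
t: 13.75
tcp_pos: [0.455, -0.048, 0.1261]
eef_rot: [0.268, 3.129, 0.0]
contact_force: [0.8, 0.4, -3.0]
grip_width: 0.0128
```

```bash
python3 rd.py
```

```text
t 13.75 tcp [ 0.455  -0.048   0.1261] psi 2.9704 F [ 0.81  0.42 -2.97] Ft [-0.72  0.55  2.97] w 0.0128 q6 -1.67
Mz [-0.024] mean -0.024 E6 [-0.0404] tilt [ 1.1e-03  1.0e-04 -1.0e+00]
```

Clean grip. Turn B by 0.2.

Request:
play_rows(
  commands=[
    [1,0,0,0.0003,0,0,0.03],
    [1,0,0,0.0003,0,0,0.06],
    [1,0,0,0.0005,0,0,0.09],
    [1,0,0,0.0006,0,0,0.12],
    [1,0,0,0.0007,0,0,0.15],
    [1,0,0,0.0008,0,0,0.18],
    [1,0,0,0.0009,0,0,0.2],
    [1,0,0,0.0009,0,0,0.2],
  ],
)

```text
t: 14.42
tcp_pos: [0.4549, -0.0483, 0.1257]
eef_rot: [0.579, 3.087, -0.001]
contact_force: [-2.4, -1.4, -1.3]
grip_width: 0.0131
```

```bash
python3 rd.py
```

```text
t 14.42 tcp [ 0.4549 -0.0483  0.1257] psi 2.7709 F [-2.35 -1.38 -1.33] Ft [ 1.69 -2.13  1.33] w 0.0131 q6 -1.47
Mz [0.41] mean 0.410 E6 [0.5608] tilt [ 6.e-04 -8.e-04 -1.e+00]
```

Request:
play_rows(
  commands=[
    [1,0,0,0.0002,0,0,0.03],
    [1,0,0,0.0004,0,0,0.06],
    [1,0,0,0.0005,0,0,0.09],
    [1,0,0,0.0007,0,0,0.12],
    [1,0,0,0.0008,0,0,0.15],
    [1,0,0,0.0009,0,0,0.18],
    [1,0,0,0.001,0,0,0.2],
    [1,0,0,0.001,0,0,0.2],
  ],
)

```text
t: 15.08
tcp_pos: [0.4548, -0.0486, 0.1248]
eef_rot: [0.884, 3.014, -0.003]
contact_force: [-2.4, -1.9, -1.2]
grip_width: 0.013
```

```bash
python3 rd.py
```

```text
t 15.08 tcp [ 0.4548 -0.0486  0.1248] psi 2.5711 F [-2.4  -1.91 -1.16] Ft [ 0.98 -2.9   1.17] w 0.0130 q6 -1.27
Mz [0.44] mean 0.440 E6 [0.5723] tilt [-0.     -0.0017 -1.    ]
```

Request:
play_rows(
  commands=[
    [1,0,0,0.0002,0,0,0.03],
    [1,0,0,0.0004,0,0,0.06],
    [1,0,0,0.0005,0,0,0.09],
    [1,0,0,0.0007,0,0,0.12],
    [1,0,0,0.0008,0,0,0.15],
    [1,0,0,0.0008,0,0,0.15],
    [1,0,0,0.0008,0,0,0.15],
    [1,0,0,0.0008,0,0,0.15],
  ],
)

```text
t: 15.75
tcp_pos: [0.4546, -0.0488, 0.1242]
eef_rot: [1.106, 2.94, -0.003]
contact_force: [-5.5, -2.8, 0.4]
grip_width: 0.0128
```

```bash
python3 rd.py 2
```

```text
t 15.80 tcp [ 0.4546 -0.0488  0.1242] psi 2.4223 F [-5.16 -2.42  0.94] Ft [ 2.28 -5.22 -0.93] w 0.0128 q6 -1.12
Mz [0.418 0.467] mean 0.443 E6 [0.4563 0.4628] tilt [-6.0e-04 -2.2e-03 -1.0e+00]
```

Request:
play_rows(
  commands=[
    [1,0,-0.0004,0.0001,0,0,0.03],
    [1,0,-0.0004,0.0002,0,0,0.06],
    [1,0,-0.0004,0.0003,0,0,0.09],
    [1,0,-0.0004,0.0004,0,0,0.1],
    [1,0,-0.0004,0.0004,0,0,0.1],
    [1,0,-0.0004,0.0004,0,0,0.1],
    [1,0,-0.0004,0.0004,0,0,0.1],
    [1,0,-0.0004,0.0004,0,0,0.1],
  ],
)

```text
t: 16.47
tcp_pos: [0.4544, -0.049, 0.1239]
eef_rot: [1.25, 2.882, -0.003]
contact_force: [-3.3, -0.2, 0.4]
grip_width: 0.0128
```

```bash
python3 rd.py; python3 go.py .6058 .04 .18 -3.0666
```

```text
t 16.47 tcp [ 0.4544 -0.049   0.1239] psi 2.3228 F [-3.28 -0.16  0.45] Ft [ 2.12 -2.51 -0.45] w 0.0128 q6 -1.02
Mz [0.475] mean 0.475 E6 [0.501] tilt [-4.0e-04 -1.9e-03 -1.0e+00]
 t 16.47 tcp [ 0.4544 -0.049   0.1239] psi 2.3228 tilt [-4.0e-04 -1.9e-03 -1.0e+00] F [-3.28 -0.16  0.45] Ft [ 2.12 -2.51 -0.45] M [0.069 0.498 0.475] w 0.0128 q6 -1.02
shift [-0.0385  0.1713 -0.0563] turn [-1.900e-03  3.000e-04 -8.938e-01]
```

Request:
play_rows(
  commands=[
    [0.5,0,0,0,0,0,0],
    [0.5,0,0,0,0,0,0],
    [0.5,0,0,0,0,0,0],
    [0.5,0,0,-0.035,0,0,0],
    [0.5,0,0,-0.056,0,0,0],
    [0.5,-0.008,0.035,-0.056,0,0,-0.12],
    [0.5,-0.017,0.075,-0.056,0,0,-0.24],
    [0.5,-0.026,0.115,-0.056,0,0,-0.36],
  ],
)

```text
t: 17.13
tcp_pos: [0.5585, 0.0112, 0.1816]
eef_rot: [0.707, 3.056, -0.002]
contact_force: [-0.1, -1.1, 0.5]
grip_width: 0.043
```

```bash
python3 go.py .6058 .04 .175 -3.0666
```

```text
t 17.13 tcp [0.5585 0.0112 0.1816] psi 2.6870 tilt [ 0.0042 -0.002  -1.    ] F [-0.07 -1.13  0.48] Ft [-0.43 -1.04 -0.48] M [-0.051 -0.001  0.032] w 0.0430 q6 -1.23
shift [-0.0299  0.0466  0.0068] turn [-0.0012  0.0046 -0.5296]
```

Request:
play_rows(
  commands=[
    [0.5,-0.0299,0.0466,0,-0.001,0.005,-0.12],
    [0.5,-0.0299,0.0466,0,-0.001,0.005,-0.24],
    [0.5,-0.0299,0.0466,0,-0.001,0.005,-0.36],
    [0.5,-0.0299,0.0466,0,-0.001,0.005,-0.48],
    [0.5,-0.0299,0.0466,0.005,-0.001,0.005,-0.53],
    [0.5,-0.0299,0.0466,0.0068,-0.001,0.005,-0.53],
    [0.5,-0.0299,0.0466,0.0068,-0.001,0.005,-0.53],
    [0.5,-0.0299,0.0466,0.0068,-0.001,0.005,-0.53],
  ],
)

```text
t: 17.8
tcp_pos: [0.6059, 0.0399, 0.175]
eef_rot: [0.116, -3.139, -0.0]
contact_force: [0.3, -0.5, -0.2]
grip_width: 0.0426
```

```bash
python3 go.py .6058 .04 .1255 -3.0666
```

```text
t 17.80 tcp [0.6059 0.0399 0.175 ] psi -3.0678 tilt [-3.e-04  0.e+00 -1.e+00] F [ 0.27 -0.51 -0.24] Ft [-0.23 -0.52  0.24] M [-0.04   0.007 -0.03 ] w 0.0426 q6 -1.70
shift [0.0001 0.0001 0.0495] turn [ 0.0001 -0.0003 -0.0012]
```

Request:
play_rows(
  commands=[
    [0.5,0,0,0.02,0,0,0],
    [0.5,0,0,0.04,0,0,0],
    [0.5,0,0,0.05,0,0,0],
    [0.5,0,0,0.05,0,0,0],
    [0.7,0,0,0.05,0,0,0],
    [0.9,0,0,0.05,0,0,0],
    [1,0,0,0.05,0,0,0],
    [1,0,0,0.05,0,0,0],
  ],
)

```text
t: 18.47
tcp_pos: [0.6068, 0.0402, 0.1267]
eef_rot: [-0.116, 3.137, 0.001]
contact_force: [-0.3, 2.1, 2.5]
grip_width: 0.0129
```

```bash
python3 rd.py
```

```text
t 18.47 tcp [0.6068 0.0402 0.1267] psi -3.0679 F [-0.28  2.05  2.5 ] Ft [ 0.12  2.07 -2.5 ] w 0.0129 q6 -1.70
Mz [-0.003] mean -0.003 E6 [-0.0115] tilt [ 2.2e-03  5.0e-04 -1.0e+00]
```

Request:
play_rows(
  commands=[
    [1,0,0.0001,-0.0001,0,0,0.03],
    [1,0,0.0001,0,0,0,0.06],
    [1,0,0.0001,0.0002,0,0,0.09],
    [1,0,0.0001,0.0003,0,0,0.12],
    [1,0,0.0001,0.0004,0,0,0.15],
    [1,0,0.0001,0.0005,0,0,0.18],
    [1,0,0.0001,0.0006,0,0,0.2],
    [1,0,0.0001,0.0006,0,0,0.2],
  ],
)

```text
t: 19.13
tcp_pos: [0.6068, 0.0399, 0.1264]
eef_rot: [0.197, 3.133, -0.001]
contact_force: [-0.8, -1.6, -1.0]
grip_width: 0.0127
```

```bash
python3 rd.py
```

```text
t 19.13 tcp [0.6068 0.0399 0.1264] psi 3.0157 F [-0.78 -1.56 -1.  ] Ft [ 0.58 -1.64  1.  ] w 0.0127 q6 -1.50
Mz [0.445] mean 0.445 E6 [0.5567] tilt [ 2.3e-03 -6.0e-04 -1.0e+00]
```

Request:
play_rows(
  commands=[
    [1,0,0,0.0002,0,0,0.03],
    [1,0,0,0.0004,0,0,0.06],
    [1,0,0,0.0005,0,0,0.09],
    [1,0,0,0.0007,0,0,0.12],
    [1,0,0,0.0008,0,0,0.15],
    [1,0,0,0.0009,0,0,0.18],
    [1,0,0,0.001,0,0,0.2],
    [1,0,0,0.001,0,0,0.2],
  ],
)

```text
t: 19.8
tcp_pos: [0.6067, 0.0396, 0.1254]
eef_rot: [0.509, 3.098, -0.002]
contact_force: [-0.7, -2.4, -1.7]
grip_width: 0.013
```

```bash
python3 rd.py
```

```text
t 19.80 tcp [0.6067 0.0396 0.1254] psi 2.8160 F [-0.74 -2.4  -1.74] Ft [-0.06 -2.51  1.75] w 0.0130 q6 -1.30
Mz [0.454] mean 0.454 E6 [0.5636] tilt [ 0.0021 -0.0014 -1.    ]
```

Request:
play_rows(
  commands=[
    [1,0,-0.0001,0.0003,0,0,0.03],
    [1,0,-0.0001,0.0005,0,0,0.06],
    [1,0,-0.0002,0.0006,0,0,0.09],
    [1,0,-0.0002,0.0008,0,0,0.12],
    [1,0,-0.0002,0.0009,0,0,0.15],
    [1,0,-0.0002,0.001,0,0,0.18],
    [1,0,-0.0002,0.0011,0,0,0.2],
    [1,0,-0.0002,0.0011,0,0,0.2],
  ],
)

```text
t: 20.47
tcp_pos: [0.6066, 0.0392, 0.1247]
eef_rot: [0.815, 3.032, -0.002]
contact_force: [-2.8, -1.4, 0.9]
grip_width: 0.013
```

```bash
python3 rd.py
```

```text
t 20.47 tcp [0.6066 0.0392 0.1247] psi 2.6164 F [-2.78 -1.39  0.95] Ft [ 1.71 -2.6  -0.95] w 0.0130 q6 -1.10
Mz [0.481] mean 0.481 E6 [0.6164] tilt [ 0.0019 -0.0018 -1.    ]
```

Request:
play_rows(
  commands=[
    [1,0,0,0.0001,0,0,0.03],
    [1,0,0,0.0002,0,0,0.06],
    [1,0,0,0.0002,0,0,0.07],
    [1,0,0,0.0002,0,0,0.07],
    [1,0,0,0.0002,0,0,0.07],
    [1,0,0,0.0002,0,0,0.07],
    [1,0,0,0.0002,0,0,0.07],
    [1,0,0,0.0002,0,0,0.07],
  ],
)

```text
t: 21.13
tcp_pos: [0.6065, 0.0391, 0.1246]
eef_rot: [0.92, 3.002, -0.002]
contact_force: [-2.1, -1.9, 0.2]
grip_width: 0.0129
```

```bash
python3 rd.py 2
```

```text
t 21.18 tcp [0.6065 0.0391 0.1245] psi 2.5466 F [-2.02 -2.02  1.03] Ft [ 0.54 -2.81 -1.03] w 0.0129 q6 -1.03
Mz [0.525 0.483] mean 0.504 E6 [0.506  0.5071] tilt [ 0.0017 -0.002  -1.    ]
```

```bash
python3 go.py .486 .0718 .18 2.745
```

```text
t 21.18 tcp [0.6065 0.0391 0.1245] psi 2.5466 tilt [ 0.0017 -0.002  -1.    ] F [-1.97 -2.14  1.82] Ft [ 0.43 -2.88 -1.82] M [-0.406  0.45   0.483] w 0.0129 q6 -1.03
shift [ 0.118  -0.0405 -0.0557] turn [-0.0009  0.0024 -0.1984]
```

Request:
play_rows(
  commands=[
    [0.5,0,0,0,0,0,0],
    [0.5,0,0,0,0,0,0],
    [0.5,0,0,0,0,0,0],
    [0.5,0,0,-0.035,0,0,0],
    [0.5,0,0,-0.055,0,0,0],
    [0.5,0.035,-0.012,-0.055,0,0,-0.1],
    [0.5,0.07,-0.024,-0.055,0,0,-0.198],
    [0.5,0.1,-0.034,-0.055,0,0,-0.198],
  ],
)

```text
t: 21.85
tcp_pos: [0.5037, 0.0677, 0.1799]
eef_rot: [0.615, 3.078, -0.001]
contact_force: [-0.4, -0.7, -0.0]
grip_width: 0.0425
```

```bash
python3 go.py .4858 .0719 .1235 2.745;python3 - <<'E'
from h import *
im=get_image("side");crop(im,240,150,140,140,4,"pics/s4.png")
im=get_image("top");crop(im,240,170,160,130,4,"pics/t4.png")
E
```

```text
t 21.85 tcp [0.5037 0.0677 0.1799] psi 2.7470 tilt [ 0.003 -0.001 -1.   ] F [-0.39 -0.69 -0.03] Ft [ 0.09 -0.79  0.03] M [ 0.018  0.03  -0.008] w 0.0425 q6 -1.19
shift [ 0.0183 -0.003   0.0564] turn [0.0002 0.0031 0.002 ]
```

View pics/s4.png

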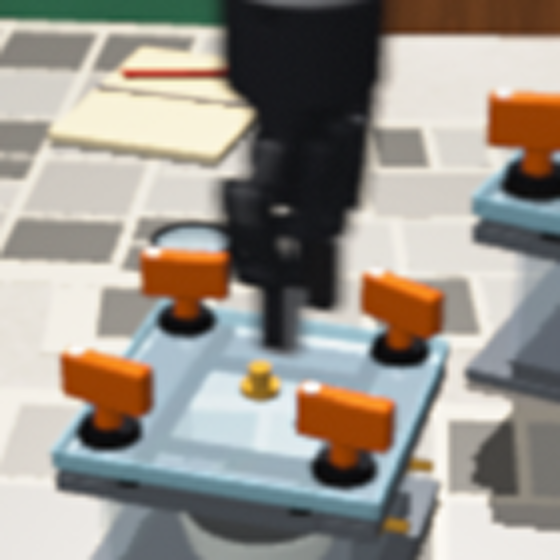

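View pics/t4.png

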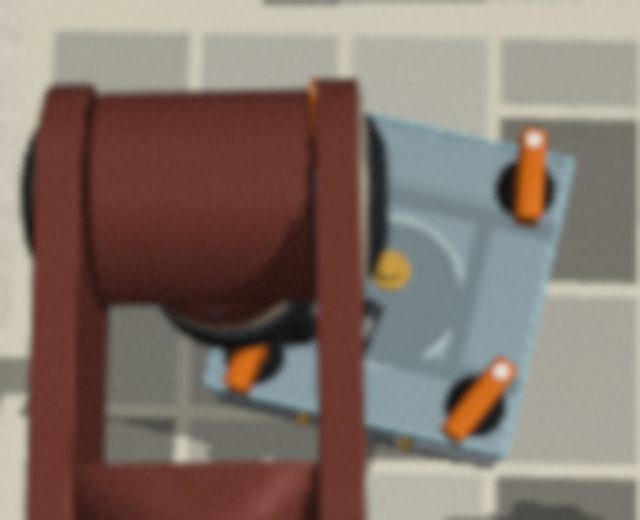

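```bash
python3 go.py .4858 .0719 .1235 2.745
```

```text
t 21.95 tcp [0.5009 0.0685 0.1781] psi 2.7457 tilt [-4.e-04 -8.e-04 -1.e+00] F [ 0.8  -0.03 -1.08] Ft [-0.75  0.28  1.08] M [0.062 0.018 0.   ] w 0.0424 q6 -1.19
shift [ 0.0152 -0.0027  0.0547] turn [-0.0009 -0.0001  0.0007]
```

Request:
play_rows(
  commands=[
    [0.5,0.0152,-0.0027,0,0,0,0],
    [0.5,0.0152,-0.0027,0.01,0,0,0],
    [0.5,0.0152,-0.0027,0.035,0,0,0],
    [0.5,0.0152,-0.0027,0.0547,0,0,0],
    [0.6,0.0152,-0.0027,0.0547,0,0,0],
    [0.8,0.0152,-0.0027,0.0547,0,0,0],
    [1,0.0152,-0.0027,0.0547,0,0,0],
    [1,0.0152,-0.0027,0.0547,0,0,0],
  ],
)

```text
t: 22.62
tcp_pos: [0.4866, 0.0716, 0.1241]
eef_rot: [0.618, 3.079, -0.001]
contact_force: [0.5, -1.6, -3.7]
grip_width: 0.013
```

```bash
python3 rd.py
```

```text
t 22.62 tcp [0.4866 0.0716 0.1241] psi 2.7456 F [ 0.54 -1.59 -3.65] Ft [-1.11 -1.26  3.65] w 0.0130 q6 -1.18
Mz [-0.006] mean -0.006 E6 [0.0545] tilt [ 8.0e-04 -1.1e-03 -1.0e+00]
```

Request:
play_rows(
  commands=[
    [1,0,0,0.0003,0,0,0.035],
    [1,0,0,0.0003,0,0,0.07],
    [1,0,0,0.0003,0,0,0.1],
    [1,0,0,0.0005,0,0,0.14],
    [1,0,0,0.0006,0,0,0.175],
    [1,0,0,0.0008,0,0,0.21],
    [1,0,0,0.0009,0,0,0.24],
    [1,0,0,0.0009,0,0,0.24],
  ],
)

```text
t: 23.28
tcp_pos: [0.4865, 0.0713, 0.1237]
eef_rot: [0.981, 2.984, -0.003]
contact_force: [-3.4, -1.2, -2.1]
grip_width: 0.013
```

```bash
python3 rd.py
```

```text
t 23.28 tcp [0.4865 0.0713 0.1237] psi 2.5066 F [-3.45 -1.2  -2.15] Ft [ 2.07 -3.01  2.15] w 0.0130 q6 -0.94
Mz [0.516] mean 0.516 E6 [0.7576] tilt [ 3.0e-04 -2.1e-03 -1.0e+00]
```

Request:
play_rows(
  commands=[
    [1,0,-0.0002,0.0003,0,0,0.03],
    [1,0,-0.0002,0.0005,0,0,0.06],
    [1,0,-0.0002,0.0006,0,0,0.09],
    [1,0,-0.0002,0.0008,0,0,0.12],
    [1,0,-0.0002,0.0009,0,0,0.15],
    [1,0,-0.0002,0.0009,0,0,0.15],
    [1,0,-0.0002,0.0009,0,0,0.15],
    [1,0,-0.0002,0.0009,0,0,0.15],
  ],
)

```text
t: 23.95
tcp_pos: [0.4864, 0.0711, 0.1233]
eef_rot: [1.199, 2.903, -0.003]
contact_force: [-4.1, -1.0, 0.3]
grip_width: 0.0131
```

```bash
python3 rd.py 2
```

```text
t 24.00 tcp [0.4864 0.0711 0.1233] psi 2.3576 F [-4.57 -1.16  0.59] Ft [ 2.41 -4.05 -0.59] w 0.0128 q6 -0.79
Mz [0.508 0.626] mean 0.567 E6 [0.5976 0.5989] tilt [ 1.0e-04 -2.2e-03 -1.0e+00]
```

Request:
play_rows(
  commands=[
    [1,0,-0.0002,0.0001,0,0,0.03],
    [1,0,-0.0002,0.0003,0,0,0.06],
    [1,0,-0.0002,0.0004,0,0,0.09],
    [1,0,-0.0002,0.0006,0,0,0.12],
    [1,0,-0.0002,0.0007,0,0,0.15],
    [1,0,-0.0002,0.0008,0,0,0.17],
    [1,0,-0.0002,0.0008,0,0,0.17],
    [1,0,-0.0002,0.0008,0,0,0.17],
  ],
)

```text
t: 24.67
tcp_pos: [0.4862, 0.071, 0.1228]
eef_rot: [1.44, 2.791, -0.003]
contact_force: [-5.7, -1.5, 2.0]
grip_width: 0.0127
```

```bash
python3 rd.py 3
```

```text
t 24.77 tcp [0.4862 0.071  0.1228] psi 2.1886 F [-4.99 -1.35  2.31] Ft [ 1.78 -4.86 -2.3 ] w 0.0129 q6 -0.62
Mz [0.634 0.643 0.659] mean 0.645 E6 [0.6606 0.6523 0.6514] tilt [-1.0e-04 -2.3e-03 -1.0e+00]
```

Request:
play_rows(
  commands=[
    [1,0,-0.0003,0,0,0,0.02],
    [1,0,-0.0003,0,0,0,0.04],
    [1,0,-0.0003,0,0,0,0.06],
    [1,0,-0.0003,0,0,0,0.06],
    [1,0,-0.0003,0,0,0,0.06],
    [1,0,-0.0003,0,0,0,0.06],
    [1,0,-0.0003,0,0,0,0.06],
    [1,0,-0.0003,0,0,0,0.06],
  ],
)

```text
t: 25.43
tcp_pos: [0.4861, 0.0709, 0.1228]
eef_rot: [1.523, 2.746, -0.003]
contact_force: [-1.2, -0.8, -1.1]
grip_width: 0.0128
```

```bash
python3 rd.py 2;python3 go.py .5738 -.0797 .18 3.012
```

```text
t 25.48 tcp [0.4861 0.0709 0.1228] psi 2.1287 F [-0.85 -0.23 -1.47] Ft [ 0.26 -0.84  1.47] w 0.0128 q6 -0.56
Mz [0.722 0.691] mean 0.706 E6 [0.6947 0.6947] tilt [ 3.0e-04 -2.1e-03 -1.0e+00]
 t 25.48 tcp [0.4861 0.0709 0.1228] psi 2.1287 tilt [ 3.0e-04 -2.1e-03 -1.0e+00] F [-0.53  0.34 -1.82] Ft [ 0.57 -0.26  1.82] M [0.161 0.201 0.691] w 0.0128 q6 -0.56
shift [-0.1743 -0.0053 -0.0569] turn [-0.0017  0.0014 -0.8833]
```

Request:
play_rows(
  commands=[
    [0.5,0,0,0,0,0,0],
    [0.5,0,0,0,0,0,0],
    [0.5,0,0,0,0,0,0],
    [0.5,0,0,-0.035,0,0,0],
    [0.5,0,0,-0.056,0,0,0],
    [0.5,-0.04,-0.001,-0.056,0,0,-0.12],
    [0.5,-0.08,-0.002,-0.056,0,0,-0.24],
    [0.5,-0.12,-0.004,-0.056,0,0,-0.36],
  ],
)

```text
t: 26.15
tcp_pos: [0.5478, -0.0339, 0.1808]
eef_rot: [0.996, 2.975, -0.002]
contact_force: [0.1, 0.2, -0.1]
grip_width: 0.0426
```

```bash
python3 go.py .5738 -.0797 .1735 3.012
```

```text
t 26.15 tcp [ 0.5478 -0.0339  0.1808] psi 2.4956 tilt [ 0.0042 -0.0027 -1.    ] F [ 0.09  0.19 -0.05] Ft [0.05 0.21 0.05] M [ 0.048 -0.011  0.058] w 0.0426 q6 -1.12
shift [-0.0483 -0.0209  0.0075] turn [-0.0009  0.0049 -0.5164]
```

Request:
play_rows(
  commands=[
    [0.5,-0.0483,-0.0209,0.003,-0.001,0.005,-0.12],
    [0.5,-0.0483,-0.0209,0.0075,-0.001,0.005,-0.24],
    [0.5,-0.0483,-0.0209,0.0075,-0.001,0.005,-0.36],
    [0.5,-0.0483,-0.0209,0.0075,-0.001,0.005,-0.48],
    [0.5,-0.0483,-0.0209,0.0075,-0.001,0.005,-0.516],
    [0.5,-0.0483,-0.0209,0.0075,-0.001,0.005,-0.516],
    [0.5,-0.0483,-0.0209,0.0075,-0.001,0.005,-0.516],
    [0.5,-0.0483,-0.0209,0.0075,-0.001,0.005,-0.516],
  ],
)

```text
t: 26.82
tcp_pos: [0.574, -0.0797, 0.1738]
eef_rot: [0.206, 3.134, 0.0]
contact_force: [-0.2, -0.4, 0.3]
grip_width: 0.0428
```

```bash
python3 go.py .5736 -.0797 .1235 3.012
```

```text
t 26.82 tcp [ 0.574  -0.0797  0.1738] psi 3.0103 tilt [ 6.e-04 -0.e+00 -1.e+00] F [-0.17 -0.4   0.3 ] Ft [ 0.12 -0.42 -0.3 ] M [ 0.041 -0.015  0.01 ] w 0.0428 q6 -1.71
shift [ 0.0004 -0.      0.0503] turn [ 0.      0.0006 -0.0017]
```

Request:
play_rows(
  commands=[
    [0.5,0,0,0.02,0,0,0],
    [0.5,0,0,0.04,0,0,0],
    [0.5,0,0,0.0505,0,0,0],
    [0.5,0,0,0.0505,0,0,0],
    [0.7,0,0,0.0505,0,0,0],
    [0.9,0,0,0.0505,0,0,0],
    [1,0,0,0.0505,0,0,0],
    [1,0,0,0.0505,0,0,0],
  ],
)

```text
t: 27.48
tcp_pos: [0.575, -0.0799, 0.1249]
eef_rot: [0.206, 3.132, -0.001]
contact_force: [0.6, 0.6, 2.5]
grip_width: 0.0126
```

```bash
python3 rd.py
```

```text
t 27.48 tcp [ 0.575  -0.0799  0.1249] psi 3.0105 F [0.58 0.56 2.46] Ft [-0.51  0.63 -2.45] w 0.0126 q6 -1.71
Mz [0.041] mean 0.041 E6 [0.0748] tilt [ 3.e-03 -7.e-04 -1.e+00]
```

Request:
play_rows(
  commands=[
    [1,0.0005,0,-0.0001,0,0,0.035],
    [1,0.0005,0,-0.0001,0,0,0.07],
    [1,0.0005,0,0,0,0,0.1],
    [1,0.0005,0,0.0002,0,0,0.14],
    [1,0.0005,0,0.0003,0,0,0.175],
    [1,0.0005,0,0.0005,0,0,0.21],
    [1,0.0005,0,0.0006,0,0,0.24],
    [1,0.0005,0,0.0006,0,0,0.24],
  ],
)

```text
t: 28.15
tcp_pos: [0.5748, -0.0804, 0.1246]
eef_rot: [0.577, 3.084, -0.002]
contact_force: [1.7, -2.1, -2.3]
grip_width: 0.0127
```

```bash
python3 rd.py
```

```text
t 28.15 tcp [ 0.5748 -0.0804  0.1246] psi 2.7713 F [ 1.73 -2.13 -2.35] Ft [-2.37 -1.36  2.36] w 0.0127 q6 -1.47
Mz [0.564] mean 0.564 E6 [0.7777] tilt [ 0.0041 -0.0021 -1.    ]
```

Request:
play_rows(
  commands=[
    [1,0,-0.0001,0.0003,0,0,0.03],
    [1,0,-0.0001,0.0005,0,0,0.06],
    [1,0,-0.0001,0.0006,0,0,0.09],
    [1,0,-0.0001,0.0008,0,0,0.12],
    [1,0,-0.0001,0.0009,0,0,0.15],
    [1,0,-0.0001,0.0009,0,0,0.15],
    [1,0,-0.0001,0.0009,0,0,0.15],
    [1,0,-0.0001,0.0009,0,0,0.15],
  ],
)

```text
t: 28.82
tcp_pos: [0.5747, -0.0806, 0.1241]
eef_rot: [0.805, 3.032, -0.002]
contact_force: [-2.5, -0.7, 0.7]
grip_width: 0.0131
```

```bash
python3 rd.py 2
```

```text
t 28.87 tcp [ 0.5748 -0.0807  0.1241] psi 2.6225 F [-2.38 -0.98  0.98] Ft [ 1.58 -2.03 -0.99] w 0.0125 q6 -1.32
Mz [0.606 0.668] mean 0.637 E6 [0.6077 0.6089] tilt [ 0.004  -0.0027 -1.    ]
```

Request:
play_rows(
  commands=[
    [1,0,-0.0001,0.0001,0,0,0.03],
    [1,0,-0.0001,0.0002,0,0,0.06],
    [1,0,-0.0001,0.0003,0,0,0.09],
    [1,0,-0.0001,0.0004,0,0,0.12],
    [1,0,-0.0001,0.0005,0,0,0.15],
    [1,0,-0.0001,0.0005,0,0,0.17],
    [1,0,-0.0001,0.0005,0,0,0.17],
    [1,0,-0.0001,0.0005,0,0,0.17],
  ],
)

```text
t: 29.53
tcp_pos: [0.5746, -0.0809, 0.1237]
eef_rot: [1.058, 2.953, -0.003]
contact_force: [-2.9, -1.8, 0.9]
grip_width: 0.0128
```

```bash
python3 rd.py 3
```

```text
t 29.63 tcp [ 0.5746 -0.0809  0.1237] psi 2.4531 F [-2.68 -2.44  1.43] Ft [ 0.51 -3.59 -1.44] w 0.0128 q6 -1.15
Mz [0.704 0.656 0.68 ] mean 0.680 E6 [0.6941 0.6792 0.6769] tilt [ 0.0036 -0.003  -1.    ]
```

```bash
python3 go.py .4544 -.0488 .18 2.422
```

```text
t 29.63 tcp [ 0.5746 -0.0809  0.1237] psi 2.4531 tilt [ 0.0036 -0.003  -1.    ] F [-2.81 -2.09  1.9 ] Ft [ 0.83 -3.4  -1.91] M [-0.351  0.454  0.68 ] w 0.0128 q6 -1.15
shift [ 0.1129 -0.0516 -0.0568] turn [0.     0.0047 0.0311]
```

Request:
play_rows(
  commands=[
    [0.5,0,0,0,0,0,0],
    [0.5,0,0,0,0,0,0],
    [0.5,0,0,0,0,0,0],
    [0.5,0,0,-0.035,0,0,0],
    [0.5,0,0,-0.055,0,0.004,0],
    [0.5,0.035,-0.016,-0.055,0,0.004,0.031],
    [0.5,0.07,-0.032,-0.055,0,0.004,0.031],
    [0.5,0.1,-0.046,-0.055,0,0.004,0.031],
  ],
)

```text
t: 30.3
tcp_pos: [0.467, -0.0521, 0.1785]
eef_rot: [1.107, 2.939, 0.001]
contact_force: [-0.5, -0.1, -0.0]
grip_width: 0.0424
```

```bash
python3 go.py .4542 -.0486 .1242 2.422
```

```text
t 30.30 tcp [ 0.467  -0.0521  0.1785] psi 2.4215 tilt [ 1.3e-03  3.0e-04 -1.0e+00] F [-0.55 -0.14 -0.04] Ft [ 0.32 -0.46  0.04] M [0.037 0.008 0.036] w 0.0424 q6 -1.12
shift [ 0.012  -0.0059  0.0543] turn [ 0.0011  0.0008 -0.0005]
```

Request:
play_rows(
  commands=[
    [0.5,0.012,-0.0059,0,0.001,0.001,0],
    [0.5,0.012,-0.0059,0.01,0.001,0.001,0],
    [0.5,0.012,-0.0059,0.035,0.001,0.001,0],
    [0.5,0.012,-0.0059,0.0543,0.001,0.001,0],
    [0.6,0.012,-0.0059,0.0543,0.001,0.001,0],
    [0.8,0.012,-0.0059,0.0543,0.001,0.001,0],
    [1,0.012,-0.0059,0.0543,0.001,0.001,0],
    [1,0.012,-0.0059,0.0543,0.001,0.001,0],
  ],
)

```text
t: 30.97
tcp_pos: [0.4547, -0.0489, 0.1249]
eef_rot: [1.107, 2.94, 0.0]
contact_force: [-1.3, -1.2, -3.4]
grip_width: 0.0127
```

```bash
python3 rd.py
```

```text
t 30.97 tcp [ 0.4547 -0.0489  0.1249] psi 2.4214 F [-1.34 -1.17 -3.44] Ft [ 0.23 -1.77  3.44] w 0.0127 q6 -1.12
Mz [0.03] mean 0.030 E6 [0.0573] tilt [ 5.e-04 -2.e-04 -1.e+00]
```

Request:
play_rows(
  commands=[
    [1,0,-0.0001,0.0003,0,0,0.035],
    [1,0,-0.0001,0.0003,0,0,0.07],
    [1,0,-0.0001,0.0004,0,0,0.1],
    [1,0,-0.0001,0.0006,0,0,0.14],
    [1,0,-0.0001,0.0008,0,0,0.175],
    [1,0,-0.0001,0.0009,0,0,0.21],
    [1,0,-0.0001,0.001,0,0,0.24],
    [1,0,-0.0001,0.001,0,0,0.24],
  ],
)

```text
t: 31.63
tcp_pos: [0.4545, -0.0493, 0.1244]
eef_rot: [1.45, 2.787, -0.002]
contact_force: [-4.2, -1.9, -0.4]
grip_width: 0.0129
```

```bash
python3 rd.py
```

```text
t 31.63 tcp [ 0.4545 -0.0493  0.1244] psi 2.1823 F [-4.16 -1.89 -0.4 ] Ft [ 0.84 -4.49  0.41] w 0.0129 q6 -0.88
Mz [0.51] mean 0.510 E6 [0.7452] tilt [-6.0e-04 -1.1e-03 -1.0e+00]
```

Request:
play_rows(
  commands=[
    [1,0,-0.0003,0.0002,0,0,0.03],
    [1,0,-0.0003,0.0003,0,0,0.06],
    [1,0,-0.0003,0.0005,0,0,0.09],
    [1,0,-0.0003,0.0006,0,0,0.12],
    [1,0,-0.0003,0.0007,0,0,0.15],
    [1,0,-0.0003,0.0007,0,0,0.15],
    [1,0,-0.0003,0.0007,0,0,0.15],
    [1,0,-0.0003,0.0007,0,0,0.15],
  ],
)

```text
t: 32.3
tcp_pos: [0.4542, -0.0494, 0.124]
eef_rot: [-1.653, -2.672, 0.002]
contact_force: [-3.4, -1.1, -0.8]
grip_width: 0.0129
```

```bash
python3 rd.py 2
```

```text
t 32.35 tcp [ 0.4542 -0.0494  0.124 ] psi 2.0335 F [-3.42 -0.64 -0.17] Ft [ 0.95 -3.35  0.18] w 0.0129 q6 -0.73
Mz [0.555 0.554] mean 0.555 E6 [0.588  0.5892] tilt [-8.0e-04 -1.2e-03 -1.0e+00]
```

Request:
play_rows(
  commands=[
    [1,0,-0.0002,0.0001,0,0,0.03],
    [1,0,-0.0002,0.0002,0,0,0.06],
    [1,0,-0.0002,0.0003,0,0,0.09],
    [1,0,-0.0002,0.0004,0,0,0.12],
    [1,0,-0.0002,0.0004,0,0,0.12],
    [1,0,-0.0002,0.0004,0,0,0.12],
    [1,0,-0.0002,0.0004,0,0,0.12],
    [1,0,-0.0002,0.0004,0,0,0.12],
  ],
)

```text
t: 33.02
tcp_pos: [0.4539, -0.0495, 0.1237]
eef_rot: [-1.809, -2.568, 0.002]
contact_force: [-3.5, 0.5, -0.6]
grip_width: 0.0132
```

```bash
python3 rd.py 2; python3 go.py .6065 .0392 .18 2.648
```

```text
t 33.07 tcp [ 0.454  -0.0495  0.1237] psi 1.9140 F [-4.46  0.05 -0.05] Ft [ 1.54 -4.18  0.06] w 0.0131 q6 -0.61
Mz [0.633 0.657] mean 0.645 E6 [0.6369 0.6386] tilt [-9.0e-04 -1.2e-03 -1.0e+00]
 t 33.07 tcp [ 0.454  -0.0495  0.1237] psi 1.9140 tilt [-9.0e-04 -1.2e-03 -1.0e+00] F [-5.37 -0.37  0.51] Ft [ 1.46 -5.18 -0.5 ] M [-0.02   0.633  0.657] w 0.0131 q6 -0.61
shift [ 0.0322  0.1734 -0.0565] turn [-1.50e-03  3.00e-04 -7.34e-01]
```

Request:
play_rows(
  commands=[
    [0.5,0,0,0,0,0,0],
    [0.5,0,0,0,0,0,0],
    [0.5,0,0,0,0,0,0],
    [0.5,0,0,-0.035,0,0,0],
    [0.5,0,0,-0.056,0,0,0],
    [0.5,0.007,0.038,-0.056,0,0,-0.12],
    [0.5,0.014,0.077,-0.056,0,0,-0.24],
    [0.5,0.021,0.115,-0.056,0,0,-0.36],
  ],
)

```text
t: 33.73
tcp_pos: [0.5578, 0.0096, 0.1816]
eef_rot: [1.313, 2.849, 0.001]
contact_force: [-0.9, -0.3, 0.1]
grip_width: 0.0429
```

```bash
python3 go.py .6062 .0393 .175 2.648
```

```text
t 33.73 tcp [0.5578 0.0096 0.1816] psi 2.2781 tilt [ 0.0042 -0.0013 -1.    ] F [-0.91 -0.28  0.09] Ft [ 0.38 -0.87 -0.09] M [-0.017  0.01   0.013] w 0.0429 q6 -0.82
shift [-0.0089  0.0561  0.0067] turn [ 0.0016  0.0041 -0.3699]
```

Request:
play_rows(
  commands=[
    [0.5,-0.0089,0.0561,0.003,0.0015,0.004,-0.12],
    [0.5,-0.0089,0.0561,0.0067,0.0015,0.004,-0.24],
    [0.5,-0.0089,0.0561,0.0067,0.0015,0.004,-0.36],
    [0.5,-0.0089,0.0561,0.0067,0.0015,0.004,-0.37],
    [0.5,-0.0089,0.0561,0.0067,0.0015,0.004,-0.37],
    [0.5,-0.0089,0.0561,0.0067,0.0015,0.004,-0.37],
    [0.5,-0.0089,0.0561,0.0067,0.0015,0.004,-0.37],
    [0.5,-0.0089,0.0561,0.0067,0.0015,0.004,-0.37],
  ],
)

```text
t: 34.4
tcp_pos: [0.606, 0.0389, 0.1754]
eef_rot: [0.77, 3.045, 0.0]
contact_force: [-0.6, -0.4, 0.3]
grip_width: 0.0426
```

```bash
python3 go.py .606 .0394 .1245 2.648
```

```text
t 34.40 tcp [0.606  0.0389 0.1754] psi 2.6462 tilt [ 9.e-04  0.e+00 -1.e+00] F [-0.64 -0.43  0.3 ] Ft [ 0.36 -0.69 -0.3 ] M [ 0.05  -0.015 -0.017] w 0.0426 q6 -1.13
shift [0.0003 0.0004 0.0509] turn [ 0.0005  0.0008 -0.0018]
```

Request:
play_rows(
  commands=[
    [0.5,0.0003,0.0003,0.02,0,0,0],
    [0.5,0.0003,0.0003,0.04,0,0,0],
    [0.5,0.0003,0.0003,0.051,0,0,0],
    [0.5,0.0003,0.0003,0.051,0,0,0],
    [0.7,0.0003,0.0003,0.051,0,0,0],
    [0.9,0.0003,0.0003,0.051,0,0,0],
    [1,0.0003,0.0003,0.051,0,0,0],
    [1,0.0003,0.0003,0.051,0,0,0],
  ],
)

```text
t: 35.07
tcp_pos: [0.6068, 0.0392, 0.1261]
eef_rot: [0.769, 3.043, 0.001]
contact_force: [-0.4, -0.2, 2.0]
grip_width: 0.0128
```

```bash
python3 rd.py
```

```text
t 35.07 tcp [0.6068 0.0392 0.1261] psi 2.6463 F [-0.39 -0.16  2.01] Ft [ 0.26 -0.32 -2.01] w 0.0128 q6 -1.13
Mz [0.117] mean 0.117 E6 [0.0628] tilt [ 3.2e-03 -4.0e-04 -1.0e+00]
```

Request:
play_rows(
  commands=[
    [1,0.0003,0,-0.0001,0,0,0.035],
    [1,0.0003,0,-0.0001,0,0,0.07],
    [1,0.0003,-0.0001,0,0,0,0.1],
    [1,0.0003,-0.0001,0.0002,0,0,0.14],
    [1,0.0003,-0.0001,0.0004,0,0,0.175],
    [1,0.0003,-0.0001,0.0006,0,0,0.21],
    [1,0.0003,-0.0001,0.0007,0,0,0.24],
    [1,0.0003,-0.0001,0.0007,0,0,0.24],
  ],
)

```text
t: 35.73
tcp_pos: [0.6065, 0.0388, 0.1258]
eef_rot: [1.127, 2.929, -0.0]
contact_force: [-0.6, -2.1, 0.0]
grip_width: 0.0126
```

```bash
python3 rd.py
```

```text
t 35.73 tcp [0.6065 0.0388 0.1258] psi 2.4071 F [-0.6  -2.07  0.05] Ft [-0.94 -1.94 -0.05] w 0.0126 q6 -0.89
Mz [0.573] mean 0.573 E6 [0.7453] tilt [ 0.0034 -0.0016 -1.    ]
```

Request:
play_rows(
  commands=[
    [1,0,-0.0002,0.0001,0,0,0.03],
    [1,0,-0.0002,0.0003,0,0,0.06],
    [1,0,-0.0002,0.0004,0,0,0.09],
    [1,0,-0.0002,0.0006,0,0,0.12],
    [1,0,-0.0002,0.0007,0,0,0.15],
    [1,0,-0.0002,0.0007,0,0,0.15],
    [1,0,-0.0002,0.0007,0,0,0.15],
    [1,0,-0.0002,0.0007,0,0,0.15],
  ],
)

```text
t: 36.4
tcp_pos: [0.6064, 0.0386, 0.1254]
eef_rot: [1.341, 2.837, -0.0]
contact_force: [-1.6, -0.9, 0.8]
grip_width: 0.0132
```

```bash
python3 rd.py 2
```

```text
t 36.45 tcp [0.6064 0.0386 0.1254] psi 2.2583 F [-1.76 -1.18  0.53] Ft [ 0.2  -2.1  -0.53] w 0.0126 q6 -0.75
Mz [0.623 0.64 ] mean 0.632 E6 [0.586  0.5872] tilt [ 0.0033 -0.0018 -1.    ]
```

Request:
play_rows(
  commands=[
    [1,0,-0.0002,0.0001,0,0,0.03],
    [1,0,-0.0002,0.0002,0,0,0.06],
    [1,0,-0.0002,0.0003,0,0,0.09],
    [1,0,-0.0002,0.0003,0,0,0.12],
    [1,0,-0.0002,0.0003,0,0,0.12],
    [1,0,-0.0002,0.0003,0,0,0.12],
    [1,0,-0.0002,0.0003,0,0,0.12],
    [1,0,-0.0002,0.0003,0,0,0.12],
  ],
)

```text
t: 37.12
tcp_pos: [0.6062, 0.0385, 0.1251]
eef_rot: [1.508, 2.752, -0.0]
contact_force: [-2.0, -1.9, -0.3]
grip_width: 0.013
```

```bash
python3 rd.py 2
```

```text
t 37.17 tcp [0.6062 0.0384 0.1251] psi 2.1388 F [-2.06 -1.73 -0.12] Ft [-0.35 -2.67  0.12] w 0.0130 q6 -0.63
Mz [0.676 0.667] mean 0.672 E6 [0.6314 0.633 ] tilt [ 0.0031 -0.0019 -1.    ]
```

Request:
play_rows(
  commands=[
    [0.5,0,0,0,0,0,0],
    [0.5,0,0,0,0,0,0],
    [0.5,0,0,0,0,0,0],
    [0.5,0,0,-0.035,0,0,0],
    [0.5,0,0,-0.07,0,0,0],
    [0.5,0,0,-0.11,0,0,0],
    [0.5,0,0,-0.12,0,0,0],
    [0.5,0,0,-0.12,0,0,0],
  ],
)

```text
t: 37.83
tcp_pos: [0.6086, 0.0386, 0.2515]
eef_rot: [1.504, 2.743, 0.008]
contact_force: [-0.0, -0.1, 1.0]
grip_width: 0.0424
```

```bash
python3 go.py .40 -.38 .28 2.1
```

```text
t 37.83 tcp [0.6086 0.0386 0.2515] psi 2.1382 tilt [ 0.0141 -0.0022 -0.9999] F [-0.02 -0.11  0.95] Ft [-0.09 -0.07 -0.95] M [ 0.059 -0.031 -0.021] w 0.0424 q6 -0.63
shift [-0.2411 -0.4006 -0.0305] turn [0.0109 0.0092 0.0383]
```

Swing the arm to the right, high above everything, so the top camera sees the chamber.

Request:
play_rows(
  commands=[
    [0.5,-0.16,-0.27,-0.03,0,0,0],
    [0.5,-0.16,-0.27,-0.03,0,0,0],
    [0.5,-0.16,-0.27,-0.03,0,0,0],
    [0.5,-0.16,-0.27,-0.03,0,0,0],
    [0.5,-0.16,-0.27,-0.03,0,0,0],
    [0.5,-0.16,-0.27,-0.03,0,0,0],
    [0.5,-0.16,-0.27,-0.03,0,0,0],
    [0.5,-0.16,-0.27,-0.03,0,0,0],
  ],
)

```text
t: 38.5
tcp_pos: [0.4644, -0.2442, 0.2789]
eef_rot: [1.509, 2.741, 0.006]
contact_force: [0.6, 0.0, -0.5]
grip_width: 0.0429
```

```bash
python3 - <<'E'
from h import *
im=get_image("side");crop(im,240,190,130,130,5,"pics/s5.png");cv2.imwrite("pics/side5.png",im["frame"][:,:,::-1])
im=get_image("top");cv2.imwrite("pics/top5.png",im["frame"][:,:,::-1])
E
```

```text
(no output)
```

View pics/s5.png

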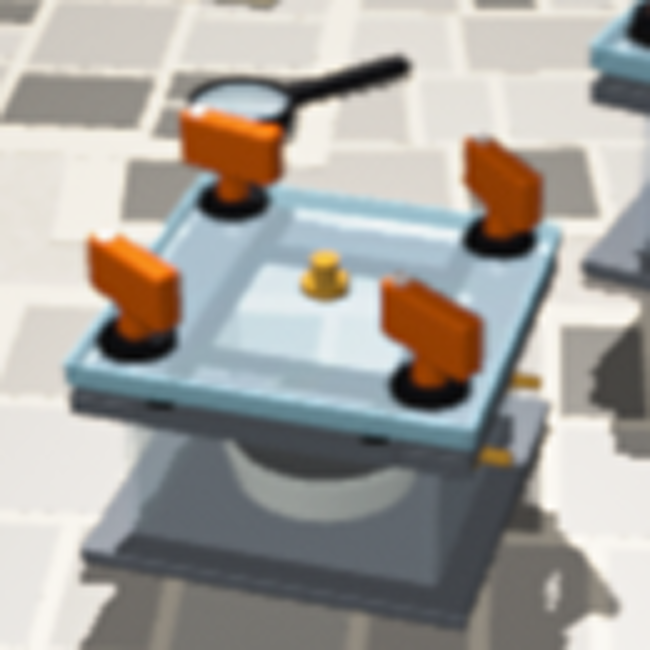

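View pics/top5.png

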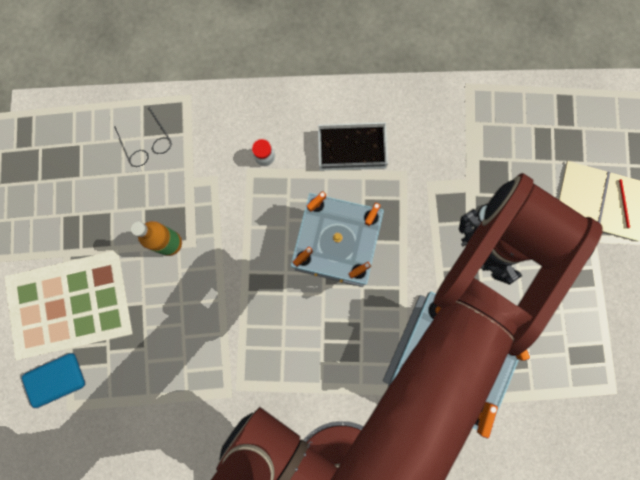

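```bash
python3 -c "
from cell import sign_off,readout
s=readout.read_state();print(s['t'],abs(s['joint_velocities']).max(),s['contact_force'])
print(sign_off())"
```

```text
38.6 0.06804636551197094 [0.59045895 0.29334403 0.43649801]
the job is handed in; nothing more can be done
None
```

The lid on the smaller chamber is tightened and the job is handed in at 38.6 s. I went A → C → B → D twice: first bringing each knob to just snug, then finishing each one.

| Knob | Snug (N m) | Finish when tightened (N m) | Estimated now (N m) |
|---|---|---|---|
| A | 0.51 | 0.70 | 0.64 |
| C | 0.51 | 0.69 | 0.64 |
| B | 0.51 | 0.65 | 0.65 |
| D | 0.51 | 0.65 | 0.65 |

- **Torque figures:** these are estimates from the last joint's effort, set against its reading while each knob still ran free. The wrist moment was noisier (about 0.04 N m) but agreed within that noise. For D it read 0.67 against 0.65.
- **A and C:** I took them higher on purpose, because tightening B and D eases them by about 0.06 N m. I did not re-grip them afterwards, so their final values are calculated, not measured. The highest torque was about 0.70 N m, well under 0.85.
- **First grip on C:** it sat about 6 mm too low and 3 mm off-centre, with about 8 N of upward pull and 6 N sideways. I let go at once and gripped it again properly; the TCP stayed 14 mm above the lid throughout.
- **Last pictures:** all four knobs had turned clockwise and the lid looked unmoved. The bottle, jar and tray were where they started in the top view. The magnifier was hidden there by the arm, but the side view showed it in place. The arm was clear, with essentially no force on the wrist.

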